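# Put the long punch away in the punch block

### The arm

A 7-joint arm with a two-finger parallel gripper is mounted at the origin on the work surface. World frame = base frame: x ahead of the robot, y to its left, z up, the work surface at z = 0. Lengths are in m, angles in rad, forces in N, time in s.
With the tool pointing down it reaches from about 0.4 to 0.875 m from the base axis. Payload 19.3 kg.
Tool frame: the origin (TCP) lies at the very end of the fingers, on their centre line; the grasp point (between the pads) lies 19 mm behind it; z points along the fingers, y is the direction in which the jaws open and shut (so a half turn about z gives the same grasp; the last joint's range is limited). The gripper opens to 85 mm and grips with 20 to 120 N. Pads are 22 mm wide; open, the fingers measure 114 mm over their backs; the gripper's body (76 mm by 85 mm) begins 54 mm behind the grasp point. The pads swing forward as they close: fully open they stand 13 mm farther back than shut.
Start: joints at [1.217, 0.521, -0.036, 1.599, 0.021, 1.021, -0.113], TCP at [0.175, -0.6, 0.231] pointing down, gripper open.
Joint ranges: [-2.91, 2.91], [-0.3, 2.13], [-1.5, 1.42], [0.17, 2.43], [-1.26, 4.41], [0.16, 1.93], [-2.52, 2.52]. Speed limits (rad/s): [1.89, 1.89, 2.39, 2.39, 3.01, 3.01, 3.01].

### API

Orientations are given as [roll, pitch, yaw] about the fixed x, y, z axes, in that order (R = Rz(yaw) Ry(pitch) Rx(roll)).
In Python, from workcell import bot gives the robot as it stands.
- The arm moves only by the tool carry_out, never from a script. Its argument "targets" is a list of rows, each a list of 7 numbers: the shift along the tool's x, y, z in mm, then the turn, a rotation vector about the tool's x, y, z in units of 6 degrees (1.0 is 6 degrees), then the closure in counts, from 0 (fully open) to 255 (shut). A call has 1 to 5 rows; each row shifts and turns the commanded pose from where the row before left it, along the tool's axes as they then stand; what a row does not reach is not made up. A row lasts 1/12 s, in which the tool goes at most 41.7 mm and 7.16 degrees, less where a joint would pass 70% of its speed; a pose out of reach is approached as far as the arm can. A call is refused whole if a number of a shift passes 41.7 or a number of a turn 1, either way. A call with a gripper value outside its range is refused whole. The fingers move at their own pace and stop on an object; "force" is the grip in N (left out, the last holds). Time passes only in rows, so rows that do not move let the fingers close. It gives the time, the measured TCP pose, the force and the opening at its end, in the units of the state.
- bot.observe(): the state, without advancing time (a new reading comes with each control period).
- bot.grab_frame(name): name is "scene" or "top" or "wrist"; returns a dict with "color" (384x512x3 uint8, red, green, blue), "z_map" (384x512 float32, m along the optical axis (not along the pixel's ray), 0 where there is no reading), "K" (3x3 intrinsics, pixels), "cam_to_world" (4x4, takes a point from camera to world coordinates); the wrist camera has in their place "T_tool_cam" (4x4, takes a point from camera to tool coordinates, whose origin is the TCP and whose axes are the flange's). Camera axes: x right, y down, z forward; pixel columns grow to the right and rows downward; lengths in m; the calibration is good to about 2 mm. A picture is of the moment at which its call begins: read the wrist's pose just before it.
- bot.job_done(): hands the job in, once; it reports no verdict.
The state is a dict: "clock": time; "qpos": joint angles; "qd": joint speeds; "joint_efforts": joint torques, N m; "position": TCP position; "tool_rot": TCP orientation; "force": force on the tool from outside, world axes, zero at the start; "moment": the same for the moment, N m; "grip_width": finger opening in m.
Only numpy, scipy, OpenCV 4.12 (cv2) and the standard library are available. Lean on these libraries where they do the work, as an engineer would, in place of code of your own. Each camera call takes 0.05 s, during which the arm holds its last target. There are 200 camera calls.

### The job

Turn the slotted cover of the punch block until its opening is over the empty bore beside the brass fin, then take the long punch out of the rack, holding it by the shank below its collar, and push it part-way into that bore, until it meets the brake inside. Let go of it there, take hold again higher up, by the head above the collar, and push it fully home so that the collar sits on the block. Finish with the punch released and standing upright, and do not disturb the other two punches in the rack, the loupe or the brass wheel.

Things in the scene. Friction and masses are not known exactly. Their poses are not given: they have to be found in the camera images.
- bore_mouth (a point): Centre of the mouth of the one empty bore, on the top face (z = 0.130) of the wooden punch block, 50 mm from the block's centre towards the brass fin; x points out to the fin, z up. Bore 12 mm wide, 3 mm chamfer, 122 mm deep. A brake slug inside stops the tip 56 mm down; from there it yields to a push of about 6 N, stays where pushed, and holds the punch's weight.
- block_top (a point): Centre of the top face of the fixed wooden punch block, 160 x 160 mm, 130 mm high, under the cover. The brass fin (10 mm wide, 20 mm high) stands at the edge of the top, 75 mm from the centre along x. The three other bores, under the cover, are already full.
- cover_grip (a point): Centre of the bar grip on the cover, on its upright turning axis (the block's centre), z = 0.157. The bar is 36 mm long (along x), 12 mm thick (along y), 26 mm high, its top at z = 0.167; x points along it towards the cover's opening. The cover is a round aluminium plate, radius 66 mm, 4 mm thick, its top at z = 0.135.
- cover_slot (a point): Middle of the cover's opening (a slot 24 mm wide, from 34 mm off the axis out to the rim), 50 mm from the turning axis, on the cover's top face; moves with the cover.
- cover (a joint): Angle of the cover about its upright axis, rad, anticlockwise from above positive; 0 when the opening is exactly over the empty bore. Range -1.9 to 1.9; it starts between 0.6 and 1.4, turns with a light friction of 0.06 N m and stays where it is left.
- punch_shank (a point): Point on the axis of the long steel punch's shank, 22 mm below the collar and 90 mm above the tip: the first place to hold it. z points from tip to head. The punch stands in one of the rack's three sockets.
- punch_head (a point): Point on the punch's axis in its head, 141 mm above the tip, 29 mm above the collar's underside and 13 mm below the top end: the second place to hold it. When the punch is home it is at z = 0.159.
- punch_shoulder (a point): Point on the punch's axis at the underside of the collar, 112 mm above the tip. It comes to rest on the block's top face, at bore_mouth, when the punch is home.
- punch_tip (a point): Lower end of the punch, on its axis.
- punch: The long punch as a whole, plain steel, 154 mm long, about 120 g: shank 10 mm diameter and 112 mm long with a chamfered tip, then a collar 16 mm diameter and 5 mm high, then a head 12 mm diameter and 37 mm high. Origin at its tip, z towards the head.
- rack_top (a point): Centre of the top face of the fixed wooden rack, 60 mm (x) by 170 mm (y), 45 mm high. Its three sockets, 11.5 mm wide and 35 mm deep, lie along its y axis at -55, 0 and +55 mm; the three punches stand in them in any order, the long one tallest by far (its top 164 mm above the table, the others' under 115 mm).
- ball_punch_mid (a point): Middle of the short ball-headed punch (about 100 mm long) in the rack; leave it.
- square_punch_mid (a point): Middle of the short square-headed punch (85 mm long, head 22 mm square) in the rack; leave it.
- loupe_mid (a point): Middle of the black loupe, 38 mm diameter, 32 mm high, standing on the table; leave it.
- wheel_mid (a point): Middle of a toothed brass clock wheel, 61 mm across, 5 mm thick with a short upright arbor 22 mm high, lying on the table; leave it.
Mind the look-alikes: they are no part of the job. Leave any purple or turquoise look-alike of the part that bears bore_mouth alone.

How it is judged:
On the way, in this order (a step that is already met when the one before it is completed fails the run):
1. the cover's opening is over the empty bore (horizontal distance between cover_slot and bore_mouth below 0.007 m), for 0.2 s.
2. the punch, held by its shank below the collar, has entered the bore (horizontal distance between punch_tip and bore_mouth below 0.006 m and z of punch_tip in the frame of bore_mouth below -0.006 m and contact force between the fingers and punch above 1 N and z of the grasp point in the frame of punch_tip between 0.03 and 0.108 m), for 0.1 s.
3. the punch stands part-way in the bore (30 to 92 mm down), let go (horizontal distance between punch_tip and bore_mouth below 0.006 m and z of punch_tip in the frame of bore_mouth between -0.092 and -0.03 m and contact force between the fingers and punch below 0.1 N), for 0.2 s.
4. the punch is held by its head above the collar while still part-way in (horizontal distance between punch_tip and bore_mouth below 0.006 m and z of punch_tip in the frame of bore_mouth between -0.092 and -0.03 m and contact force between the fingers and punch above 1 N and z of the grasp point in the frame of punch_tip between 0.12 and 0.16 m), for 0.1 s.
At the end, for the whole second after the job is handed in: The cover's opening is over the empty bore (within 7 mm) and the long punch is fully home in it: collar within 3 mm of the block's top and 5 mm of the bore's centre, tip within 6 mm of the bore's axis, upright within 0.06 rad, still and released (horizontal distance between cover_slot and bore_mouth below 0.007 m and horizontal distance between punch_shoulder and bore_mouth below 0.005 m and horizontal distance between punch_tip and bore_mouth below 0.006 m and z of punch_shoulder in the frame of bore_mouth below 0.003 m and angle between punch's own z axis and vertical below 0.06 rad and linear speed of punch below 0.02 m/s); the robot touches nothing.
It fails at once if the ball-headed punch is moved by more than 30 mm (distance of ball_punch_mid from where it was at the start of the episode above 0.03 m).
It fails at once if the square-headed punch is moved by more than 30 mm (distance of square_punch_mid from where it was at the start of the episode above 0.03 m).
It fails at once if the loupe is moved by more than 30 mm (distance of loupe_mid from where it was at the start of the episode above 0.03 m).
It fails at once if the brass wheel is moved by more than 30 mm (distance of wheel_mid from where it was at the start of the episode above 0.03 m).
It also fails if it takes over 64 s, if anything falls off the work surface, if the arm or the gripper's body presses on something with over 40 N, if the wrist force passes 120 N, or if a joint passes its speed limit or range.

## Working session

There is one attempt and no reset: what is moved stays moved. The work goes in short steps, Python scripts to look and compute and a tool call to move; the robot and the scene stay as the last step left them, time stands still between calls to the robot, and variables do not carry over. Pictures are saved under pics/ and viewed, about 8 in all and at most 12, crops included, and the job is handed in when it is done.

Besides the shell and the picture viewer there is one more tool, called after "Request:" as name(argument=value, ...) on one line, values as JSON. carry_out: Moves the arm, as the interface text tells. Its arguments: {"type":"object","properties":{"targets":{"type":"array","items":{"type":"array","items":{"type":"number"}}},"force":{"type":"number"}},"required":["targets"]}

```bash
mkdir -p pics; ls; cat > h.py <<'E'
import numpy as np, cv2
from workcell import bot
from scipy.spatial.transform import Rotation as R
def cloud(f,T=None):
    K=f["K"];z=f["z_map"];h,w=z.shape
    u,v=np.meshgrid(np.arange(w),np.arange(h))
    p=np.stack([(u-K[0,2])/K[0,0]*z,(v-K[1,2])/K[1,1]*z,z,np.ones_like(z)],-1)
    T=f["cam_to_world"] if T is None else T
    return (p@np.array(T).T)[...,:3]
def rays(f,uv,zp,T=None):
    K=f["K"];T=np.array(f["cam_to_world"] if T is None else T);uv=np.atleast_2d(uv).astype(float)
    d=np.c_[(uv[:,0]-K[0,2])/K[0,0],(uv[:,1]-K[1,2])/K[1,1],np.ones(len(uv))]@T[:3,:3].T
    return T[:3,3]+d*((zp-T[2,3])/d[:,2])[:,None]
def save(n,im): cv2.imwrite(f"pics/{n}.png",cv2.cvtColor(im,cv2.COLOR_RGB2BGR))
def wristT(s,f):
    T=np.eye(4);T[:3,:3]=R.from_euler("xyz",s["tool_rot"]).as_matrix();T[:3,3]=s["position"];return T@np.array(f["T_tool_cam"])
E
python3 - <<'E'
from h import *
s=bot.observe();print(s)
for n in("top","scene"):
    f=bot.grab_frame(n);np.savez(f"pics/{n}0.npz",**f);save(n+"0",f["color"]);print(n,np.array(f["cam_to_world"]).round(3).tolist(),f["K"].tolist())
E
```

```text
pics
{'clock': 0.0, 'qpos': array([ 1.21678675,  0.52203199, -0.03631998,  1.59998735,  0.02119315,
        1.02107197, -0.11282209]), 'qd': array([ 9.53360193e-05,  7.28696069e-04,  1.46648603e-03,  1.57175416e-03,
        9.10908303e-04,  3.86135586e-04, -6.09474851e-04]), 'joint_efforts': array([-3.32793010e-03, -9.27126646e+01,  1.97740965e+00, -3.69934487e+01,
        1.74627191e-02,  8.22765694e-03,  7.90642048e-06]), 'position': array([ 0.17488275, -0.59969874,  0.230722  ]), 'tool_rot': array([-3.14048130e+00,  7.59345822e-05,  2.83767163e-01]), 'force': array([ 0.62589239,  0.12012621, -0.39662931]), 'moment': array([-0.01955704, -0.01446242,  0.02824367]), 'grip_width': 0.08585993611214765}
top [[0.015, -0.999, 0.037, 0.477], [-0.999, -0.014, 0.037, -0.03], [-0.036, -0.038, -0.999, 0.922], [0.0, 0.0, 0.0, 1.0]] [[356.21012917598966, 0.0, 258.2728158368164], [0.0, 356.21012917598966, 186.3934447407457], [0.0, 0.0, 1.0]]
scene [[0.119, 0.692, -0.712, 1.068], [0.993, -0.087, 0.081, -0.082], [-0.006, -0.717, -0.697, 0.682], [0.0, 0.0, 0.0, 1.0]] [[367.78310787576277, 0.0, 251.3186445885045], [0.0, 367.78310787576277, 188.81160526005522], [0.0, 0.0, 1.0]]
```

View pics/top0.png

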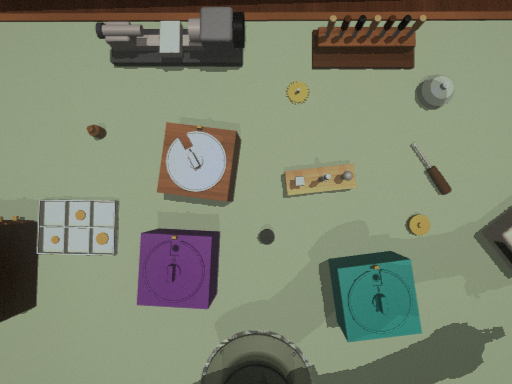

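View pics/scene0.png

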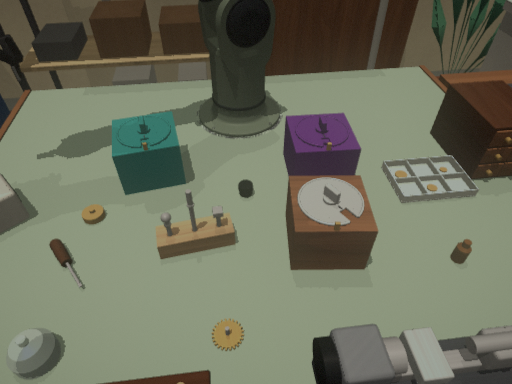

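Top view: the wooden block is at (198,162), with its fin at (199,127) and the cover slot near (186,143). The purple block (176,270) and turquoise block (380,297) are look-alikes, so the plain wooden block is the one meant. The rack is at (320,180), with the tall punch in its middle socket (327,178). The loupe is at (267,237) and the wheel at (297,92). Next I'll measure these and make a confirming crop.

```bash
python3 - <<'E'
from h import *
f=dict(np.load("pics/top0.npz"));P=cloud(f);c=f["color"].astype(int)
u,v=np.meshgrid(np.arange(512),np.arange(384))
box=(u>140)&(u<255)&(v>105)&(v<215)
def rep(n,m):
    m=m.astype(np.uint8);k,l,st,ce=cv2.connectedComponentsWithStats(m);i=1+st[1:,4].argmax();m=l==i
    q=P[m];r=cv2.minAreaRect(q[:,:2].astype(np.float32)*1000)
    print(n,m.sum(),"mean",q.mean(0).round(4),"zmed",np.median(q[:,2]).round(4),"rect mm",np.round(r[0],1),np.round(r[1],1),round(r[2],2));return m
top=rep("blocktop",box&(P[...,2]>.122)&(P[...,2]<.175))
fin=rep("fin",box&(P[...,2]>.139)&(np.hypot(u-199,v-127)<9))
bar=rep("bar",box&(P[...,2]>.150)&(np.hypot(u-195,v-160)<15))
sat=c.max(-1)-c.min(-1)
cov=rep("cover",box&(P[...,2]>.125)&(sat<45)&(c.min(-1)>90))
b2=(u>275)&(u<365)&(v>155)&(v<205)
rep("racktop",b2&(P[...,2]>.035)&(P[...,2]<.055))
for z in(.07,.12): rep(f"punches>{z}",b2&(P[...,2]>z))
m=(b2&(P[...,2]>.06)).astype(np.uint8);k,l,st,ce=cv2.connectedComponentsWithStats(m)
for i in range(1,k):print(st[i,4],ce[i].round(1),P[l==i].mean(0).round(4),P[l==i][:,2].max().round(4))
save("c1",np.hstack([cv2.resize(f["color"][112:212,145:250],(420,400),interpolation=2),cv2.resize(f["color"][140:220,275:365],(378,400),interpolation=2)]))
g=dict(np.load("pics/scene0.npz"));Q=cloud(g)
uu,vv=u,v
m=(uu>155)&(uu<235)&(vv>185)&(vv<255)&(Q[...,2]>.04)
for lo,hi in((.125,.2),(.1,.12),(.08,.1),(.06,.08)):
    q=Q[m&(Q[...,2]>lo)&(Q[...,2]<hi)];print(lo,len(q),q.mean(0).round(4) if len(q) else"")
q=Q[(uu>285)&(uu<372)&(vv>170)&(vv<240)&(Q[...,2]>.125)&(Q[...,2]<.137)];r=cv2.minAreaRect(q[:,:2].astype(np.float32)*1000);print("scene block",r)
q=Q[(uu>315)&(uu<345)&(vv>178)&(vv<215)&(Q[...,2]>.145)];r=cv2.minAreaRect(q[:,:2].astype(np.float32)*1000);print("scene bar",len(q),r)
save("c2",np.hstack([cv2.resize(g["color"][170:250,275:380],(420,320),interpolation=2),cv2.resize(g["color"][180:260,150:240],(360,320),interpolation=2)]))
E
```

```text
blocktop 5035 mean [0.5605 0.1385 0.1343] zmed 0.1342 rect mm [561.2 140. ] [161.  160.3] 83.47
fin 23 mean [0.6286 0.1234 0.1822] zmed 0.1502 rect mm [559.9  50.9] [231.3   9.4] 46.36
bar 113 mean [0.5602 0.1384 0.1653] zmed 0.1667 rect mm [560.6 139.7] [35.8 12.3] 29.2
cover 2786 mean [0.5587 0.1382 0.1409] zmed 0.1359 rect mm [556.4  86.8] [246.9 136.6] 84.54
racktop 1470 mean [ 0.5286 -0.1488  0.0453] zmed 0.0454 rect mm [ 529.2 -149.3] [ 60.  170.2] 7.17
punches>0.07 96 mean [ 0.5216 -0.0939  0.1035] zmed 0.095 rect mm [507.7 -65.3] [25.5 91.2] 25.3
punches>0.12 51 mean [ 0.5283 -0.1471  0.1496] zmed 0.1577 rect mm [ 528.3 -148.2] [14.1 11.3] 45.5
1 [355. 156.] [ 0.4767 -0.0296  0.9224] 0.9224
1 [318. 159.] [ 0.4767 -0.0296  0.9224] 0.9224
1 [306. 162.] [ 0.4767 -0.0296  0.9224] 0.9224
1 [316. 165.] [ 0.4767 -0.0296  0.9224] 0.9224
1 [296. 166.] [ 0.4767 -0.0296  0.9224] 0.9224
1 [291. 171.] [ 0.4767 -0.0296  0.9224] 0.9224
73 [347.5 175.2] [ 0.5355 -0.2024  0.1061] 0.1124
1 [300. 174.] [ 0.4767 -0.0296  0.9224] 0.9224
61 [325.2 177.2] [ 0.5281 -0.1468  0.139 ] 0.1677
1 [276. 17
[... 316 characters left out ...]
.9224
1 [333. 194.] [ 0.4767 -0.0296  0.9224] 0.9224
1 [306. 196.] [ 0.4767 -0.0296  0.9224] 0.9224
1 [322. 196.] [ 0.4767 -0.0296  0.9224] 0.9224
2 [328.5 198.5] [ 0.4767 -0.0296  0.9224] 0.9224
1 [281. 201.] [ 0.4767 -0.0296  0.9224] 0.9224
1 [331. 203.] [ 0.4767 -0.0296  0.9224] 0.9224
1 [344. 203.] [ 0.4767 -0.0296  0.9224] 0.9224
0.125 106 [ 0.5323 -0.1487  0.147 ]
0.1 105 [ 0.5373 -0.1866  0.1075]
0.08 180 [ 0.5298 -0.1246  0.0914]
0.06 72 [ 0.5336 -0.1547  0.0699]
scene block ((560.6466064453125, 140.32073974609375), (160.91854858398438, 163.5304412841797), 83.34043884277344)
scene bar 207 ((811.2234497070312, 39.433349609375), (33.28961181640625, 566.509521484375), 68.10076141357422)
```

View pics/c1.png

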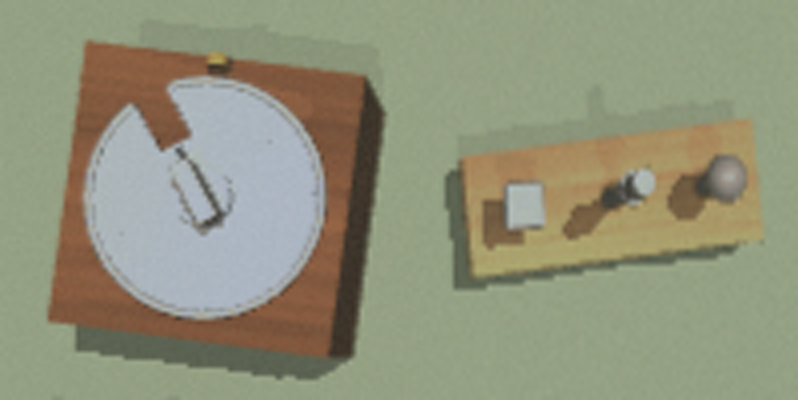

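The crop confirms it: wooden block, cover opening up-left of the fin, grip bar pointing at about 29° world yaw. The tall punch is in the middle socket, between the square head and the ball head. Block yaw is about -6.5°, centre (0.561, 0.140). Now I'll move above the grip.

Request:
carry_out(targets=[[30,-18,0,0,0,0,0],[30,-18,0,0,0,0,0],[30,-18,0,0,0,0,0],[30,-18,0,0,0,0,0],[30,-18,0,0,0,0,0]])

```text
clock: 0.52
position: [0.2945, -0.4701, 0.2311]
tool_rot: [-3.141, 0.0, 0.284]
force: [0.7, -0.9, -0.2]
grip_width: 0.0856
```

Request:
carry_out(targets=[[30,-18,0,0,0,0,0],[30,-18,0,0,0,0,0],[30,-18,0,0,0,0,0],[30,-18,0,0,0,0,0],[30,-18,0,0,0,0,0]])

```text
clock: 0.93
position: [0.4134, -0.3417, 0.2312]
tool_rot: [-3.141, 0.0, 0.284]
force: [0.3, -0.2, 0.1]
grip_width: 0.0854
```

Request:
carry_out(targets=[[20,-30,0,0,0,0,0],[20,-30,0,0,0,0,0],[20,-30,0,0,0,0,0],[20,-30,0,0,0,0,0],[20,-30,0,0,0,0,0]])

```text
clock: 1.35
position: [0.4666, -0.1695, 0.2312]
tool_rot: [-3.142, 0.0, 0.284]
force: [0.4, -0.4, 0.1]
grip_width: 0.0852
```

Request:
carry_out(targets=[[20,-30,0,0,0,0,0],[20,-30,0,0,0,0,0],[20,-30,0,0,0,0,0],[20,-30,0,0,0,0,0],[20,-30,0,0,0,0,0]])

```text
clock: 1.77
position: [0.5207, 0.0025, 0.2312]
tool_rot: [-3.142, 0.0, 0.284]
force: [0.8, -0.5, 0.7]
grip_width: 0.0853
```

Request:
carry_out(targets=[[20,-30,0,0,0,0,0],[20,-30,0,0,0,0,0],[0,0,0,0,0,-0.72,0],[0,0,0,0,0,-0.72,0],[0,0,0,0,0,-0.72,0]])

```text
clock: 2.18
position: [0.542, 0.0703, 0.2309]
tool_rot: [-3.141, 0.001, 0.515]
force: [-0.1, -0.2, -0.0]
grip_width: 0.0855
```

```bash
cat >> h.py <<'E'
def to(x,y,z,yaw,show=True):
    s=bot.observe();Rm=R.from_euler("xyz",s["tool_rot"])
    d=Rm.inv().apply(np.array([x,y,z])-s["position"])*1000
    t=(Rm.inv()*R.from_euler("xyz",[np.pi,0,yaw])).as_rotvec()
    print("t",round(s["clock"],2),"pos",s["position"].round(4),"rpy",s["tool_rot"].round(4),"F",s["force"].round(1),"w",round(s["grip_width"],4),"| shift mm",d.round(1),"turn",(np.degrees(t)/6).round(2));return s
E
python3 - <<'E'
from h import *
s=to(.5607,.1398,.151,np.radians(29.2));print(s["qpos"].round(2))
f=bot.grab_frame("wrist");T=wristT(s,f);np.savez("pics/w1.npz",T=T,**f);save("w1",f["color"])
P=cloud(f,T);z=P[...,2]
m=(z>.155)&(z<.172)&(np.hypot(P[...,0]-.56,P[...,1]-.14)<.035)
r=cv2.minAreaRect(P[m][:,:2].astype(np.float32)*1000);print("bar",m.sum(),r,np.median(z[m]))
m=(z>.13)&(z<.145)&(np.hypot(P[...,0]-.56,P[...,1]-.14)<.072)
q=P[m];print("cover z",np.median(q[:,2]))
E
```

```text
t 2.18 pos [0.542  0.0703 0.2309] rpy [-3.1413e+00  7.0000e-04  5.1500e-01] F [-0.1 -0.2 -0. ] w 0.0855 | shift mm [ 50.5 -51.2  79.9] turn [-0.    0.01  0.05]
[ 0.01  0.41 -0.33  1.8   0.16  0.96 -1.44]
bar 973 ((561.350830078125, 140.0654754638672), (35.71103286743164, 12.498705863952637), 29.379865646362305) 0.1669146819025041
cover z 0.1353322576050457
```

View pics/w1.png

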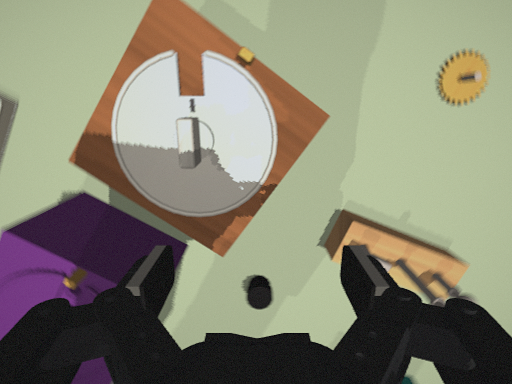

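The wrist view shows the bar centred at (188,142), pointing at the slot (190,75), and the fin at (245,55). Its measurement agrees with the top view to within 1 mm. I'll centre over the bar and descend.

Request:
carry_out(targets=[[25.4,-25.6,0,0,0,0.05,0],[25.4,-25.6,0,0,0,0,0],[0,0,0,0,0,0,0],[0,0,20,0,0,0,60],[0,0,20,0,0,0,60]])

```text
clock: 2.65
position: [0.5621, 0.1397, 0.1912]
tool_rot: [3.141, -0.002, 0.504]
force: [1.1, -1.3, -0.7]
grip_width: 0.0657
```

```bash
python3 - <<'E'
from h import *
s=to(.561,.140,.143,np.radians(29.3))
f=dict(np.load("pics/w1.npz"));T=f["T"];P=cloud(f,T);z=P[...,2]
u,v=np.meshgrid(np.arange(512),np.arange(384))
m=(z>.143)&(z<.156)&(np.hypot(u-245,v-55)<16);r=cv2.minAreaRect(P[m][:,:2].astype(np.float32)*1000);print("fin",m.sum(),r)
m=((z>.125)&(z<.137)&(u<340)&(v<262)).astype(np.uint8);k,l,st,ce=cv2.connectedComponentsWithStats(m);m=l==1+st[1:,4].argmax()
r=cv2.minAreaRect(P[m][:,:2].astype(np.float32)*1000);print("block",m.sum(),r)
E
```

```text
t 2.65 pos [0.5621 0.1397 0.1912] rpy [ 3.1413e+00 -1.5000e-03  5.0360e-01] F [ 1.1 -1.3 -0.7] w 0.0657 | shift mm [-0.9 -0.8 48.2] turn [ 0.   -0.01 -0.07]
fin 167 ((636.0289306640625, 131.31570434570312), (10.134461402893066, 6.93555212020874), 82.2365951538086)
block 34657 ((561.0423583984375, 140.27438354492188), (161.14442443847656, 160.70909118652344), 83.27609252929688)
```

Wrist and top views agree: block centre (0.561, 0.1402), yaw -6.7°, bore at (0.6107, 0.1344). Now I'll grip the bar.

Request:
carry_out(targets=[[-0.9,-0.8,16,0,0,0,60],[0,0,16,0,0,0,60],[0,0,16,0,0,0,60],[0,0,0,0,0,0,60],[0,0,0,0,0,0,255]], force=40)

```text
clock: 3.07
position: [0.5602, 0.1392, 0.143]
tool_rot: [-3.141, 0.001, 0.504]
force: [-0.4, -0.2, 0.5]
grip_width: 0.0544
```

Request:
carry_out(targets=[[0,0,0,0,0,0,255],[0,0,0,0,0,0,255],[0,0,0,0,0,0,255],[0,0,0,0,0,0,255],[0,0,0,0,0,0,255]])

```text
clock: 3.48
position: [0.5607, 0.1399, 0.1443]
tool_rot: [-3.141, -0.001, 0.505]
force: [-3.7, 1.7, 7.8]
grip_width: 0.0111
```

```bash
python3 - <<'E'
from h import *
s=to(.561,.140,.143,np.radians(-6.7))
E
```

```text
t 3.48 pos [0.5607 0.1399 0.1443] rpy [-3.1414e+00 -1.1000e-03  5.0490e-01] F [-3.7  1.7  7.8] w 0.0111 | shift mm [0.4 0.  1.3] turn [-0.01 -0.01  5.94]
```

Request:
carry_out(targets=[[0,0,-1,0,0,0.7,255],[0,0,0,0,0,0.9,255],[0,0,0,0,0,0.9,255],[0,0,0,0,0,0.9,255],[0,0,0,0,0,0.9,255]])

```text
clock: 3.9
position: [0.5606, 0.14, 0.1444]
tool_rot: [-3.141, -0.0, 0.05]
force: [1.9, 4.5, -8.7]
grip_width: 0.0112
```

Request:
carry_out(targets=[[0,0,0,0,0,0.9,255],[0,0,0,0,0,0.74,255],[0,0,0,0,0,0,255],[0,0,0,0,0,0,255],[0,0,0,0,0,0,255]])

```text
clock: 4.32
position: [0.5606, 0.14, 0.1444]
tool_rot: [-3.141, -0.0, -0.113]
force: [1.4, 5.9, -8.8]
grip_width: 0.0111
```

```bash
python3 - <<'E'
from h import *
s=to(.561,.140,.143,np.radians(-6.7))
f=bot.grab_frame("top");P=cloud(f);u,v=np.meshgrid(np.arange(512),np.arange(384))
save("c3",cv2.resize(f["color"][100:220,130:260],(650,600),interpolation=2))
E
```

```text
t 4.32 pos [0.5606 0.14   0.1444] rpy [-3.1408e+00 -2.0000e-04 -1.1350e-01] F [ 1.4  5.9 -8.8] w 0.0111 | shift mm [ 0.4 -0.1  1.4] turn [-0.01 -0.    0.03]
```

View pics/c3.png

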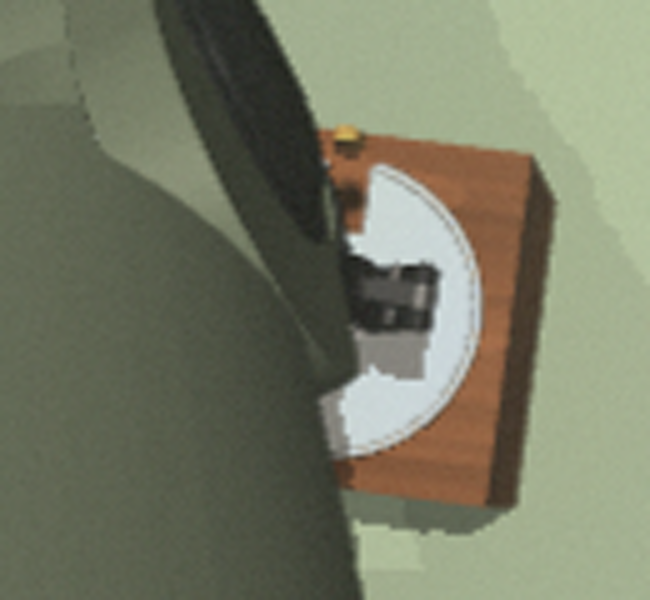

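The cover has turned, and the bore is visible in the slot beside the fin. I'll release, lift and back off for a wrist check.

Request:
carry_out(targets=[[0,0,0,0,0,0,0],[0,0,0,0,0,0,0],[0,0,0,0,0,0,0],[0,0,0,0,0,0,0],[0,0,-10,0,0,0,0]])

```text
clock: 4.78
position: [0.5598, 0.1389, 0.1534]
tool_rot: [3.141, 0.002, -0.117]
force: [-0.0, 0.3, 0.4]
grip_width: 0.0713
```

Request:
carry_out(targets=[[0,0,-35,0,0,0,0],[0,0,-35,0,0,0,0],[-30,15,-20,0,0,0,0],[-30,15,0,0,0,0,0],[0,0,0,0,0,0,0]])

```text
clock: 5.2
position: [0.4935, 0.1145, 0.2461]
tool_rot: [3.141, -0.0, -0.118]
force: [1.7, 0.9, 0.2]
grip_width: 0.0855
```

```bash
python3 - <<'E'
from h import *
s=to(.529,-.149,.3,np.radians(7.2));print(s["qpos"].round(2))
f=bot.grab_frame("wrist");T=wristT(s,f);np.savez("pics/w2.npz",T=T,**f);save("w2",f["color"])
P=cloud(f,T);z=P[...,2]
m=(z>.155)&(z<.172)&(np.hypot(P[...,0]-.561,P[...,1]-.14)<.03)
r=cv2.minAreaRect(P[m][:,:2].astype(np.float32)*1000);print("bar",m.sum(),r)
m=((z>.125)&(z<.137)).astype(np.uint8);k,l,st,ce=cv2.connectedComponentsWithStats(m);m=l==1+st[1:,4].argmax()
r=cv2.minAreaRect(P[m][:,:2].astype(np.float32)*1000);print("block",m.sum(),r)
# pixels below top near expected bore
m=(np.hypot(P[...,0]-.6107,P[...,1]-.1344)<.012)&(z<.125);print("deep",m.sum(),P[m].mean(0).round(4))
# dark blob near bore
Ti=np.linalg.inv(T);c=Ti@[.6107,.1344,.13,1];print("px",(f["K"]@(c[:3]/c[2])).round(1))
E
```

```text
t 5.2 pos [0.4935 0.1145 0.2461] rpy [ 3.1407e+00 -3.0000e-04 -1.1770e-01] F [1.7 0.9 0.2] w 0.0855 | shift mm [ 66.2 257.6 -53.6] turn [ 0.01 -0.   -2.32]
[-0.21  0.32 -0.17  1.88  0.07  0.94 -2.1 ]
bar 820 ((560.9716186523438, 140.0456085205078), (12.272396087646484, 34.704734802246094), 83.82129669189453)
block 32354 ((560.8938598632812, 140.2783203125), (160.67095947265625, 160.81178283691406), 83.36650085449219)
deep 164 [0.6146 0.137  0.1004]
px [217.   58.7   1. ]
```

View pics/w2.png

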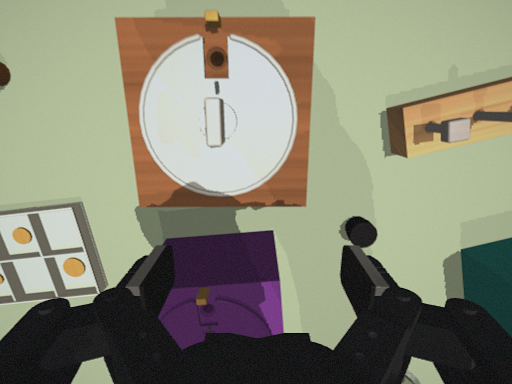

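The slot is over the bore: the bore shows at (217,59), exactly where I predicted, and the bar is within 0.5° of the block's yaw. With the tool pointing down, the punch would hit the gripper body, since 64 mm stands above the shank grasp point against 54 mm of clearance. So I'll hold it with the tool tilted 45° about the jaw axis. First I'll go above the rack and turn in yaw.

```bash
cat >> h.py <<'E'
def go(x,y,z,phi,tilt=45):
    s=bot.observe();Rm=R.from_euler("xyz",s["tool_rot"]);Rt=R.from_euler("xyz",[180,-tilt,phi],degrees=True)
    d=Rm.inv().apply(np.array([x,y,z])-s["position"])*1000
    t=np.degrees((Rm.inv()*Rt).as_rotvec())/6
    print("t",round(s["clock"],2),"pos",s["position"].round(4),"rpy",np.degrees(s["tool_rot"]).round(1),"F",s["force"].round(1),"w",round(s["grip_width"],4),"q",s["qpos"].round(2).tolist(),"\n shift",d.round(1),"turn",t.round(2),"| shift in target axes",(Rt.inv().apply(np.array([x,y,z])-s["position"])*1000).round(1));return s
E
python3 - <<'E'
from h import *
f=dict(np.load("pics/w2.npz"));print(f["T_tool_cam"].round(3))
go(.4727,-.1812,.26,30,0)
go(.4727,-.1812,.26,30,45)
E
```

```text
[[-0.001 -0.956 -0.292  0.075]
 [ 1.    -0.001 -0.001 -0.   ]
 [ 0.    -0.292  0.956 -0.143]
 [ 0.     0.     0.     1.   ]]
t 5.25 pos [0.4958 0.1155 0.246 ] rpy [ 1.8e+02 -1.0e-01 -6.7e+00] F [ 0.7 -0.7  0.8] w 0.0853 q [-0.21, 0.32, -0.17, 1.88, 0.07, 0.94, -2.1] 
 shift [ 11.8 297.3 -13.9] turn [ 0.01 -0.01 -6.12] | shift in target axes [-168.4  245.4  -14. ]
t 5.25 pos [0.4958 0.1155 0.246 ] rpy [ 1.8e+02 -1.0e-01 -6.7e+00] F [ 0.7 -0.7  0.8] w 0.0853 q [-0.21, 0.32, -0.17, 1.88, 0.07, 0.94, -2.1] 
 shift [ 11.8 297.3 -13.9] turn [ 2.41  7.22 -5.8 ] | shift in target axes [-109.1  245.4 -129. ]
```

Request:
carry_out(targets=[[1,33,-1.5,0,0,0,150],[1,33,-1.5,0,0,0,150],[1,33,-1.5,0,0,0,150],[1,33,-1.5,0,0,0,150],[1,33,-1.5,0,0,0,150]])

```text
clock: 5.67
position: [0.4834, -0.0494, 0.2524]
tool_rot: [-3.141, -0.001, -0.117]
force: [0.1, 0.5, 0.1]
grip_width: 0.0348
```

Request:
carry_out(targets=[[1,33,-1.5,0,0,0,150],[1,33,-1.5,0,0,0,150],[1,33,-1.5,0,0,0,150],[1,33,-1.5,0,0,0,150],[0,0,0,0,0,-0.9,150]])

```text
clock: 6.08
position: [0.471, -0.1858, 0.2584]
tool_rot: [3.139, -0.0, -0.031]
force: [-0.7, -0.8, -0.7]
grip_width: 0.0352
```

Request:
carry_out(targets=[[0,0,0,0,0,-0.9,150],[0,0,0,0,0,-0.9,150],[0,0,0,0,0,-0.9,150],[0,0,0,0,0,-0.9,150],[0,0,0,0,0,-0.9,150]])

```text
clock: 6.5
position: [0.4722, -0.1797, 0.2582]
tool_rot: [3.141, -0.0, 0.453]
force: [0.1, -1.5, -0.2]
grip_width: 0.0354
```

Request:
carry_out(targets=[[0,0,0,0,0,-0.7,150],[0,0,0,0,0.9,0,150],[0,0,0,0,0.9,0,150],[0,0,0,0,0.9,0,150],[0,0,0,0,0.9,0,150]])

```text
clock: 6.92
position: [0.4726, -0.1801, 0.2589]
tool_rot: [3.138, -0.382, 0.523]
force: [1.6, 0.9, 0.7]
grip_width: 0.0351
```

Request:
carry_out(targets=[[0,0,0,0,0.9,0,150],[0,0,0,0,0.9,0,150],[0,0,0,0,0.9,0,150],[0,0,0,0,0.9,0,150],[0,0,0,0,0.3,0,150]])

```text
clock: 7.33
position: [0.4711, -0.1794, 0.2571]
tool_rot: [-3.136, -0.742, 0.519]
force: [-0.7, -0.0, -0.5]
grip_width: 0.0354
```

```bash
python3 - <<'E'
from h import *
s=go(.4727,-.1812,.1644,30)
f=bot.grab_frame("wrist");T=wristT(s,f);np.savez("pics/w3.npz",T=T,**f);save("w3",f["color"])
P=cloud(f,T);z=P[...,2]
for lo,hi in((.055,.07),(.07,.09),(.09,.105),(.105,.12),(.13,.15),(.15,.17)):
    m=(z>lo)&(z<hi)&(np.hypot(P[...,0]-.529,P[...,1]+.149)<.025);print(lo,m.sum(),P[m].mean(0).round(4))
m=(z>.042)&(z<.049)&(np.hypot(P[...,0]-.529,P[...,1]+.149)<.12)
r=cv2.minAreaRect(P[m][:,:2].astype(np.float32)*1000);print("racktop",m.sum(),r)
E
```

```text
t 7.33 pos [ 0.4711 -0.1794  0.2571] rpy [-179.7  -42.5   29.7] F [-0.7 -0.  -0.5] w 0.0354 q [1.07, 0.3, -0.49, 2.19, -1.05, 0.62, 0.43] 
 shift [-62.3   2.7  68.7] turn [-0.02  0.42 -0.03] | shift in target axes [-65.2   2.3  65.9]
0.055 26 [ 0.5259 -0.1517  0.0624]
0.07 40 [ 0.5256 -0.1516  0.0804]
0.09 30 [ 0.5256 -0.1515  0.0977]
0.105 20 [ 0.5255 -0.1514  0.109 ]
0.13 82 [ 0.525  -0.1514  0.1401]
0.15 169 [ 0.5274 -0.1503  0.1617]
racktop 3360 ((529.12890625, -149.29000854492188), (60.51170349121094, 170.0499725341797), 7.0613250732421875)
```

View pics/w3.png

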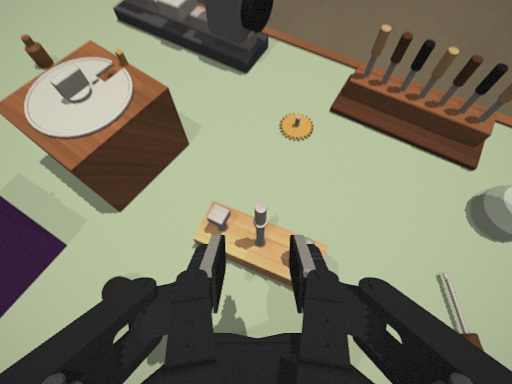

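The tall punch is at (260,225), between the square head (217,215) and the ball head, which the right finger hides. Its axis is at about (0.529, -0.1495) and it stands upright. I'll descend to the pre-grasp point.

Request:
carry_out(targets=[[-20,1,22,0,0.4,0,150],[-20,1,22,0,0,0,150],[-20,0,20,0,0,0,150],[-4,0,2,0,0,0,150],[0,0,0,0,0,0,150]])

```text
clock: 7.8
position: [0.4718, -0.1796, 0.1666]
tool_rot: [-3.13, -0.777, 0.517]
force: [-1.0, -0.6, 1.1]
grip_width: 0.0353
```

```bash
python3 - <<'E'
from h import *
s=go(.5406,-.1428,.0866,30)
E
```

```text
t 7.8 pos [ 0.4718 -0.1796  0.1666] rpy [-179.3  -44.5   29.6] F [-1.  -0.6  1.1] w 0.0353 q [1.24, 0.56, -0.71, 2.26, -1.25, 0.38, 0.78] 
 shift [ -0.5   3.3 111.8] turn [-0.07  0.08 -0.05] | shift in target axes [ -1.4   2.5 111.8]
```

Request:
carry_out(targets=[[0,2.8,20,-0.07,0.08,-0.05,150],[0,0,20,0,0,0,150],[0,0,0,0,0,0,150]])

```text
clock: 8.05
position: [0.4994, -0.1657, 0.1396]
tool_rot: [3.141, -0.79, 0.528]
force: [-1.2, 1.2, -0.4]
grip_width: 0.0352
```

```bash
python3 - <<'E'
from h import *
s=go(.5406,-.1428,.0866,30)
E
```

```text
t 8.05 pos [ 0.4994 -0.1657  0.1396] rpy [180.  -45.3  30.2] F [-1.2  1.2 -0.4] w 0.0352 q [1.32, 0.72, -0.92, 2.24, -1.25, 0.17, 0.81] 
 shift [-4.5  0.9 70.7] turn [-0.02 -0.05  0.03] | shift in target axes [-4.2  0.8 70.8]
```

The arm is running into its q5 and q6 limits in this lean. I'll back out, and fit a simple kinematic model to the recorded poses to choose a feasible lean.

Request:
carry_out(targets=[[0,0,-20,0,0,0,150],[0,0,-25,0,0,0,150],[20,0,-25,0,0,0,150],[25,0,-25,0,0,0,150],[25,0,-25,0,0,0,150]])

```text
clock: 8.47
position: [0.466, -0.1851, 0.2768]
tool_rot: [3.133, -0.781, 0.53]
force: [1.4, -1.2, 0.5]
grip_width: 0.0352
```

```bash
cat > kin.py <<'E'
import numpy as np, itertools
from scipy.optimize import least_squares
from scipy.spatial.transform import Rotation as R
lo=np.array([-2.91,-.3,-1.5,.17,-1.26,.16,-2.52]);hi=np.array([2.91,2.13,1.42,2.43,4.41,1.93,2.52])
def fk(q,s,p):
    h,a,b,L,o1,o7=p;z=np.array([0,0,1.])
    A=R.from_euler("z",s[0]*q[0]+o1);x=h*z
    A=A*R.from_euler("y",q[1])*R.from_euler("z",s[1]*q[2]);x=x+A.apply(a*z)
    A=A*R.from_euler("y",q[3])*R.from_euler("z",s[2]*q[4]);x=x+A.apply(b*z)
    A=A*R.from_euler("y",q[5])*R.from_euler("z",s[3]*q[6]+o7);return x+A.apply(L*z),A
E
python3 - <<'E'
from kin import *; from h import bot; import json
s=bot.observe();print(s["position"].round(4),s["tool_rot"].round(3),s["qpos"].round(3))
D=[([1.21678675,.52203199,-.03631998,1.59998735,.02119315,1.02107197,-.11282209],[.17488,-.5997,.23072],[-3.1405,0,.28377]),
([-.21,.32,-.17,1.88,.07,.94,-2.1],[.4935,.1145,.2461],[3.1407,0,-.1177]),
([.01,.41,-.33,1.8,.16,.96,-1.44],[.542,.0703,.2309],[-3.1413,0,.515]),
([1.07,.3,-.49,2.19,-1.05,.62,.43],[.4711,-.1794,.2571],list(np.radians([-179.7,-42.5,29.7]))),
([1.24,.56,-.71,2.26,-1.25,.38,.78],[.4718,-.1796,.1666],list(np.radians([-179.3,-44.5,29.6]))),
([1.32,.72,-.92,2.24,-1.25,.17,.81],[.4994,-.1657,.1396],list(np.radians([180,-45.3,30.2]))),
(list(s["qpos"]),list(s["position"]),list(s["tool_rot"]))]
best=None
for sg in itertools.product([1,-1],repeat=4):
  for o7 in(0,1.57,3.14,-1.57):
    def res(p):
        r=[]
        for q,x,e in D:
            X,A=fk(q,sg,p);r+=list((X-x)*10)+list((A.inv()*R.from_euler("xyz",e)).as_rotvec())
        return np.array(r)
    o=least_squares(res,[.33,.54,.42,.3,0,o7],max_nfev=60)
    if best is None or o.cost<best[0]:best=(o.cost,sg,o.x,np.abs(o.fun).max())
print(best);json.dump([best[1],list(best[2])],open("kin.json","w"))
sg,p=best[1],best[2]
def ik(x,phi,tilt,q0):
    Rt=R.from_euler("xyz",[180,-tilt,phi],degrees=True)
    def r(q):
        X,A=fk(q,sg,p);return np.r_[(X-x)*20,(A.inv()*Rt).as_rotvec()*3,.01*(q-(lo+hi)/2)/(hi-lo)]
    o=least_squares(r,q0,bounds=(lo+.06,hi-.06));X,A=fk(o.x,sg,p)
    return np.linalg.norm(X-x)*1e3,np.degrees((A.inv()*Rt).magnitude()),o.x
rng=np.random.default_rng(0)
for name,G in(("rack",[.529,-.1495,.10]),("rackup",[.529,-.1495,.24]),("boretop",[.6107,.1344,.235]),("borein",[.6107,.1344,.164])):
  for tilt in(45,-45):
    row=[]
    for phi in range(-180,180,15):
        d=R.from_euler("xyz",[180,-tilt,phi],degrees=True).apply([0,0,1]);x=np.array(G)+.019*d
        b=min((ik(x,phi,tilt,rng.uniform(lo+.1,hi-.1)) for _ in range(6)),key=lambda t:t[0]+t[1])
        if b[0]<2 and b[1]<1:row.append(phi)
    print(name,tilt,row)
E
```

```text
[ 0.466  -0.1851  0.2768] [ 3.133 -0.781  0.53 ] [ 1.268  0.299 -0.672  2.181 -1.004  0.631  0.413]
(np.float64(0.06962596214306664), (-1, -1, -1, -1), array([ 0.31834395,  0.49690282,  0.4288902 ,  0.2930025 , -0.09227168,
        1.49127136]), np.float64(0.1311314366189023))
rack 45 [-180, -165, -150, -135, -120, -105, -90, -75, -60, -45, -30, -15, 0, 15, 30, 45, 60, 75, 90, 105, 120, 135, 150, 165]
rack -45 [-180, -165, -150, -135, -120, -90, -75, -30, -15, 0, 15, 30, 45, 60, 75, 90, 105, 120, 135, 150, 165]
rackup 45 [-180, -165, -150, -135, -120, -105, -90, -75, -60, -45, -30, -15, 0, 15, 30, 45, 60, 75, 90, 105, 120, 135, 150, 165]
rackup -45 [-180, -165, -150, -105, -90, -75, -60, -45, -30, -15, 0, 15, 30, 45, 60, 75, 90, 105, 120, 135, 150, 165]
boretop 45 [-135, -120, -105, -90, -75, -60, -45, -30, -15, 15, 45, 60, 75, 90, 105, 120, 135, 150, 165]
boretop -45 [-180, -165, -150, -135, -120, -105, -90, -75, -60, -45, -30, -15, 45, 60, 75, 90, 105, 120, 135, 150, 165]
borein 45 [-180, -165, -150, -135, -120, -105, -90, -75, -60, -45, -30, -15, 0, 15, 30, 45, 60, 75, 90, 105, 120, 135, 150, 165]
borein -45 [-180, -165, -150, -135, -120, -105, -90, -60, -45, -30, -15, 0, 15, 30, 45, 60, 75, 90, 105, 120, 135, 150, 165]
```

```bash
cat > kin.py <<'E'
import numpy as np, itertools, json
from scipy.optimize import least_squares
from scipy.spatial.transform import Rotation as R
lo=np.array([-2.91,-.3,-1.5,.17,-1.26,.16,-2.52]);hi=np.array([2.91,2.13,1.42,2.43,4.41,1.93,2.52])
rz=lambda t:R.from_euler("z",t);ry=lambda t:R.from_euler("y",t)
def fk(q,p):
    A=rz(-q[0]+p[0]);x=np.array([0,0,p[1]])
    A=A*ry(q[1]);x=x+A.apply([0,p[2],0])
    A=A*rz(-q[2]);x=x+A.apply([p[3],p[4],p[5]])
    A=A*ry(q[3]);x=x+A.apply([p[6],p[7],0])
    A=A*rz(-q[4]);x=x+A.apply([0,p[8],p[9]])
    A=A*ry(q[5]);x=x+A.apply([p[10],p[11],0])
    A=A*rz(-q[6]+p[12]);return x+A.apply([0,0,p[13]]),A
P0=np.array([0,.32,0,0,0,.5,0,0,0,.43,0,0,np.pi/2,.29])
def fit(D):
    def res(p):
        r=[]
        for q,x,e in D:
            X,A=fk(q,p);r+=list((X-x)*100)+list((A.inv()*R.from_euler("xyz",e)).as_rotvec()*30)
        return np.r_[r,(p-P0)*1.0]
    return least_squares(res,P0)
def ik(x,phi,tilt,q0,p,w=.02):
    Rt=R.from_euler("xyz",[180,-tilt,phi],degrees=True)
    r=lambda q:np.r_[(lambda X,A:np.r_[(X-x)*20,(A.inv()*Rt).as_rotvec()*5])(*fk(q,p)),w*(q-q0)]
    o=least_squares(r,np.clip(q0,lo+.021,hi-.021),bounds=(lo+.02,hi-.02));X,A=fk(o.x,p)
    return np.linalg.norm(X-x)*1e3,np.degrees((A.inv()*Rt).magnitude()),o.x
E
cat > data.py <<'E'
import numpy as np
D=[([1.21678675,.52203199,-.03631998,1.59998735,.02119315,1.02107197,-.11282209],[.17488,-.5997,.23072],[-3.1405,0,.28377]),
([-.21,.32,-.17,1.88,.07,.94,-2.1],[.4935,.1145,.2461],[3.1407,0,-.1177]),
([.01,.41,-.33,1.8,.16,.96,-1.44],[.542,.0703,.2309],[-3.1413,0,.515]),
([1.07,.3,-.49,2.19,-1.05,.62,.43],[.4711,-.1794,.2571],list(np.radians([-179.7,-42.5,29.7]))),
([1.24,.56,-.71,2.26,-1.25,.38,.78],[.4718,-.1796,.1666],list(np.radians([-179.3,-44.5,29.6]))),
([1.32,.72,-.92,2.24,-1.25,.17,.81],[.4994,-.1657,.1396],list(np.radians([180,-45.3,30.2]))),
([ 1.268,0.299,-0.672,2.181,-1.004,0.631,0.413],[0.466,-0.1851,0.2768],[3.133,-0.781,0.53])]
E
python3 - <<'E'
from kin import *; from data import D
o=fit(D);p=o.x;print(p.round(3));f=o.fun[:42].reshape(7,6);print((f[:,:3]*10).round(1).tolist(),(np.degrees(f[:,3:]/30)).round(1).tolist())
E
```

```text
[-2.000e-03  3.220e-01 -1.600e-02 -1.000e-03 -2.200e-02  5.360e-01
  9.000e-03 -2.200e-02  1.000e-03  4.300e-01  5.000e-03  1.000e-03
  1.567e+00  3.230e-01]
[[0.4, -0.2, -0.2], [2.1, 0.1, 1.0], [-2.3, -0.2, -0.6], [0.5, 0.9, 0.7], [-2.1, 1.9, -1.6], [2.1, -1.4, 0.6], [-0.7, -1.0, 0.2]] [[-0.0, 0.0, 0.1], [-0.1, -0.4, 0.2], [0.1, 0.2, 0.3], [-0.0, -0.2, -0.1], [-0.1, 0.0, -0.3], [0.3, -0.1, -0.2], [0.1, -0.0, 0.1]]
```

```bash
cat > sim.py <<'E'
from kin import *; from data import D
p=fit(D).x
def dirv(phi,tilt): return R.from_euler("xyz",[180,-tilt,phi],degrees=True).apply([0,0,1])
def run(phi,sg,phi2,verbose=False):
    q=np.array(D[-1][0]);st=[]
    pos=np.array([.466,-.1851,.2768]);ph,ti=30.,45.
    worst=0;marg=9
    T=45*sg;off=0 if sg>0 else 180   # phi given = pointing dir; tool-x yaw = phi+off
    yaw=(phi+off+180)%360-180;yaw2=(phi2+off+180)%360-180
    while yaw2-yaw>180:yaw2-=360
    while yaw2-yaw<-180:yaw2+=360
    G=np.array([.529,-.1495,.10]);d=dirv(yaw,T);d2=dirv(yaw2,T);B=np.array([.6107,.1344,.164])
    way=[(pos,30,0),(np.array([.49,-.149,.29]),yaw,0),(G-.111*d+[0,0,.08],yaw,T),(G-.091*d,yaw,T),(G+.019*d,yaw,T),(G+.019*d+[0,0,.15],yaw,T),
         (B+.019*d2+[0,0,.09],yaw2,T),(B+.019*d2,yaw2,T)]
    for x,a,b in way:
        n=8;da=a-ph
        for k in range(1,n+1):
            e=ik(pos+(x-pos)*k/n,ph+da*k/n,ti+(b-ti)*k/n,q,p);q=e[2]
            worst=max(worst,e[0]+2*e[1]);marg=min(marg,(np.minimum(q-lo,hi-q)).min())
        pos,ph,ti=x,a,b;st.append((round(e[0]+2*e[1],1),q.round(2).tolist()))
    return worst,marg,st
if __name__=="__main__":
    for sg in(1,-1):
        for phi in(-75,-60,-45,-30,20,45,150,165,180,-165):
            for dp in(0,30):
                w,m,st=run(phi,sg,phi+dp);print(sg,phi,phi+dp,round(w,1),round(m,2),[s[0] for s in st])
E
python3 sim.py
```

```text
1 -75 -75 56.1 0.02 [np.float64(0.0), np.float64(0.0), np.float64(35.3), np.float64(0.0), np.float64(0.0), np.float64(0.0), np.float64(56.1), np.float64(41.9)]
1 -75 -45 35.3 0.02 [np.float64(0.0), np.float64(0.0), np.float64(35.3), np.float64(0.0), np.float64(0.0), np.float64(0.0), np.float64(0.0), np.float64(0.0)]
1 -60 -60 18.7 0.02 [np.float64(0.0), np.float64(0.0), np.float64(9.2), np.float64(0.0), np.float64(18.0), np.float64(0.0), np.float64(18.7), np.float64(2.3)]
1 -60 -30 18.0 0.02 [np.float64(0.0), np.float64(0.0), np.float64(9.2), np.float64(0.0), np.float64(18.0), np.float64(0.0), np.float64(0.0), np.float64(0.6)]
1 -45 -45 48.2 0.02 [np.float64(0.0), np.float64(0.0), np.float64(9.4), np.float64(29.7), np.float64(48.2), np.float64(11.5), np.float64(0.0), np.float64(0.0)]
1 -45 -15 48.2 0.02 [np.float64(0.0), np.float64(0.0), np.float64(9.4), np.float64(29.7), np.float64(48.2), np.float64(11.5), np.float64(6.8), np.float64(27.6)]
1 -30 -30 79.5 0.02 [np.float64(0.0), np.float64(0.0), np.float64(29.5), np.float64(66.7), np.float64(79.5), np.float64(37.0), np.float64(0.0), 
[... 4612 characters left out ...]
at64(0.0), np.float64(0.0), np.float64(13.7), np.float64(0.0)]
-1 180 180 18.6 0.02 [np.float64(0.0), np.float64(0.0), np.float64(18.6), np.float64(0.0), np.float64(0.0), np.float64(0.0), np.float64(9.8), np.float64(0.0)]
-1 180 210 18.6 0.02 [np.float64(0.0), np.float64(0.0), np.float64(18.6), np.float64(0.0), np.float64(0.0), np.float64(0.0), np.float64(5.9), np.float64(0.0)]
-1 -165 -165 13.7 0.02 [np.float64(0.0), np.float64(0.0), np.float64(2.6), np.float64(0.0), np.float64(0.0), np.float64(0.0), np.float64(13.7), np.float64(0.0)]
-1 -165 -135 2.6 0.02 [np.float64(0.0), np.float64(0.0), np.float64(2.6), np.float64(0.0), np.float64(0.0), np.float64(0.0), np.float64(0.0), np.float64(0.0)]
```

The model fits to about 2 mm. Pointing the tool to azimuth -60°, with a half-turned grasp, stays within limits through the whole sequence. First untilt and turn in yaw.

Request:
carry_out(targets=[[0,0,0,0,-0.93,0,150],[0,0,0,0,-0.93,0,150],[0,0,0,0,-0.93,0,150],[0,0,0,0,-0.93,0,150],[0,0,0,0,-0.93,0,150]])

```text
clock: 8.88
position: [0.4658, -0.1855, 0.2761]
tool_rot: [3.134, -0.34, 0.526]
force: [-0.6, 0.7, -0.3]
grip_width: 0.0355
```

Request:
carry_out(targets=[[0,0,0,0,-0.93,0,150],[0,0,0,0,-0.93,0,150],[0,0,0,0,-0.93,0,150],[0,0,0,0,0,-0.9,150],[0,0,0,0,0,-0.9,150]])

```text
clock: 9.3
position: [0.467, -0.1833, 0.2758]
tool_rot: [3.126, -0.049, 0.72]
force: [-0.1, 0.2, -0.3]
grip_width: 0.0353
```

Request:
carry_out(targets=[[0,0,0,0,0,-0.95,150],[0,0,0,0,0,-0.95,150],[0,0,0,0,0,-0.95,150],[0,0,0,0,0,-0.95,150],[0,0,0,0,0,-0.95,150]])

```text
clock: 9.72
position: [0.4658, -0.185, 0.2757]
tool_rot: [3.105, -0.036, 1.216]
force: [-0.2, 0.7, 0.1]
grip_width: 0.0355
```

Request:
carry_out(targets=[[0,0,0,0,0,-0.95,150],[0,0,0,0,0,-0.95,150],[0,0,0,0,0,-0.95,150],[0,0,0,0,0,-0.95,150],[0,0,0,0,0,-0.95,150]])

```text
clock: 10.13
position: [0.4658, -0.1851, 0.2756]
tool_rot: [3.092, -0.013, 1.713]
force: [0.3, -0.2, -0.4]
grip_width: 0.0352
```

Request:
carry_out(targets=[[0,0,0,0,0,-0.95,150],[0,0,0,0,0,-0.95,150],[0,0,0,0,0,-0.95,150],[0,0,0,0,0,-0.5,150],[0,0,0,0,0,0,150]])

```text
clock: 10.55
position: [0.4659, -0.185, 0.2752]
tool_rot: [3.091, 0.004, 2.062]
force: [-0.8, 0.4, -0.1]
grip_width: 0.0351
```

```bash
python3 - <<'E'
from h import *
s=go(.4897,-.0815,.2585,120,0)
s=go(.4897,-.0815,.2585,120,-45)
import sim
for r in sim.run(-60,-1,-30)[2]: print(r)
E
```

```text
t 10.55 pos [ 0.4659 -0.185   0.2752] rpy [177.1   0.2 118.1] F [-0.8  0.4 -0.1] w 0.0351 q [0.79, 0.31, -0.63, 1.87, 0.18, 0.99, 0.58] 
 shift [80.2 68.8 19.9] turn [ 0.49  0.04 -0.31] | shift in target axes [77.8 72.4 16.7]
t 10.55 pos [ 0.4659 -0.185   0.2752] rpy [177.1   0.2 118.1] F [-0.8  0.4 -0.1] w 0.0351 q [0.79, 0.31, -0.63, 1.87, 0.18, 0.99, 0.58] 
 shift [80.2 68.8 19.9] turn [ 0.34 -7.45 -0.49] | shift in target axes [ 66.8  72.4 -43.2]
(np.float64(0.0), [0.55, 0.29, -0.36, 1.85, 0.12, 1.02, -0.9])
(np.float64(0.0), [0.71, 0.33, -0.67, 1.8, 0.23, 1.09, 0.48])
(np.float64(0.0), [0.08, 0.32, -0.64, 2.21, 1.17, 1.12, -0.82])
(np.float64(0.0), [0.05, 0.53, -0.59, 2.27, 1.39, 1.1, -1.09])
(np.float64(0.0), [0.14, 0.72, -0.49, 2.23, 1.66, 1.05, -1.19])
(np.float64(0.0), [0.21, 0.39, -0.55, 2.17, 1.33, 1.0, -0.76])
(np.float64(0.0), [-0.1, 0.51, -0.71, 2.0, 1.4, 1.07, -0.63])
(np.float64(0.0), [-0.15, 0.67, -0.66, 2.05, 1.58, 1.09, -0.85])
```

Request:
carry_out(targets=[[20,17.2,0,0,0,0,150],[20,17.2,0,0,0,0,150],[20,17.2,0,0,0,0,150],[20,17.2,0,0,0,0,150],[0,0,0,0.04,-0.83,-0.05,150]])

```text
clock: 10.97
position: [0.4905, -0.0792, 0.2783]
tool_rot: [3.091, 0.087, 2.058]
force: [0.8, -0.1, -1.3]
grip_width: 0.0355
```

Request:
carry_out(targets=[[0,0,0,0.04,-0.83,-0.05,150],[0,0,0,0.04,-0.83,-0.05,150],[0,0,0,0.04,-0.83,-0.05,150],[0,0,0,0.04,-0.83,-0.05,150],[0,0,0,0.04,-0.83,-0.05,150]])

```text
clock: 11.38
position: [0.49, -0.0817, 0.2799]
tool_rot: [3.109, 0.531, 2.065]
force: [0.2, -0.1, -0.4]
grip_width: 0.0348
```

Request:
carry_out(targets=[[0,0,0,0.04,-0.83,-0.05,150],[0,0,0,0.04,-0.83,-0.05,150],[0,0,0,0.04,-0.83,-0.05,150],[0,0,0,0,0,0,150],[0,0,0,0,0,0,150]])

```text
clock: 11.8
position: [0.4896, -0.0804, 0.2777]
tool_rot: [3.135, 0.783, 2.085]
force: [0.8, 0.2, 0.1]
grip_width: 0.0352
```

```bash
python3 - <<'E'
from h import *
# pre-grasp: G-.091d ; G=(.529,-.1495,.100)
s=go(.529-.091*.3536,-.1495+.091*.6124,.100+.091*.7071,120,-45)
E
```

```text
t 11.8 pos [ 0.4896 -0.0804  0.2777] rpy [179.6  44.8 119.5] F [0.8 0.2 0.1] w 0.0352 q [0.05, 0.27, -0.59, 2.2, 1.12, 1.11, -0.76] 
 shift [69.1 -0.9 91.1] turn [-0.   -0.03 -0.06] | shift in target axes [69.3 -0.4 90.9]
```

Request:
carry_out(targets=[[23,0,30,0,0,0,150],[23,0,30,0,0,0,150],[23,-0.5,31,0,0,-0.06,150],[0,0,0,0,0,0,150]])

```text
clock: 12.13
position: [0.4947, -0.0963, 0.1578]
tool_rot: [-3.128, 0.777, 2.1]
force: [-0.3, -0.5, -0.7]
grip_width: 0.0352
```

```bash
python3 - <<'E'
from h import *
s=go(.529+.019*.3536,-.1495-.019*.6124,.100-.019*.7071,120,-45)
f=bot.grab_frame("top");P=cloud(f);z=P[...,2]
m=(z>.155)&(z<.17)&(np.hypot(P[...,0]-.529,P[...,1]+.149)<.012);print(m.sum(),P[m].mean(0).round(4) if m.any() else "")
f=bot.grab_frame("scene");save("s2",cv2.resize(f["color"][120:270,120:320],(800,600),interpolation=2))
E
```

```text
t 12.13 pos [ 0.4947 -0.0963  0.1578] rpy [-179.2   44.5  120.3] F [-0.3 -0.5 -0.7] w 0.0352 q [0.01, 0.53, -0.53, 2.29, 1.38, 1.06, -1.1] 
 shift [ -4.7   4.1 104.5] turn [-0.09 -0.08  0.04] | shift in target axes [ -3.8   3.1 104.6]
27 [ 0.5287 -0.1485  0.1637]
```

View pics/s2.png

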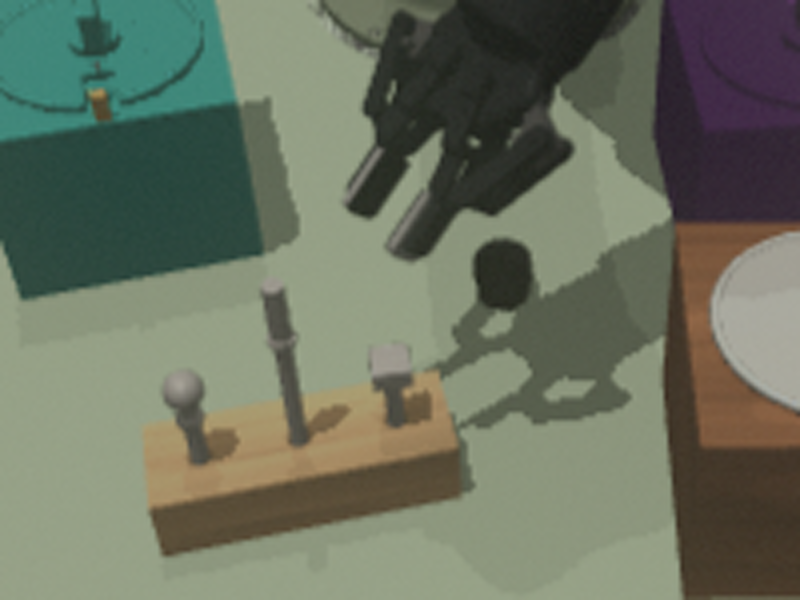

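The gripper is lined up behind the tall punch (head at (272,290) in the crop), with the square head and ball head either side. I'll take a settled reading before the approach.

Request:
carry_out(targets=[[0,0,0,0,0,0,150],[0,0,0,0,0,0,150]])

```text
clock: 12.4
position: [0.4976, -0.0941, 0.1661]
tool_rot: [3.139, 0.783, 2.092]
force: [-0.4, -0.1, 0.6]
grip_width: 0.0354
```

```bash
python3 - <<'E'
from h import *
s=go(.529+.019*.3536,-.1493-.019*.6124,.100-.019*.7071,120,-45)
print(s["qd"].round(3))
E
```

```text
t 12.4 pos [ 0.4976 -0.0941  0.1661] rpy [179.9  44.9 119.9] F [-0.4 -0.1  0.6] w 0.0354 q [0.01, 0.51, -0.53, 2.28, 1.38, 1.07, -1.09] 
 shift [  1.6  -0.5 110.7] turn [ 0.01 -0.02 -0.02] | shift in target axes [  1.8  -0.4 110.7]
[-0.005  0.007 -0.     0.008  0.012 -0.001 -0.015]
```

Request:
carry_out(targets=[[0.6,-0.4,20,0,0,0,150],[0.5,0,20,0,0,0,150],[0.5,0,20,0,0,0,150],[0,0,20,0,0,0,150],[0,0,15,0,0,0,150]])

```text
clock: 12.82
position: [0.5303, -0.1524, 0.0962]
tool_rot: [3.141, 0.783, 2.093]
force: [0.1, -0.2, 0.4]
grip_width: 0.0352
```

Request:
carry_out(targets=[[0,0,10,0,0,0,150],[0,0,5.7,0,0,0,150],[0,0,0,0,0,0,150],[0,0,0,0,0,0,150]])

```text
clock: 13.15
position: [0.5347, -0.1605, 0.0842]
tool_rot: [-3.139, 0.781, 2.097]
force: [0.6, 0.5, -0.4]
grip_width: 0.035
```

```bash
python3 - <<'E'
from h import *
s=go(.529+.019*.3536,-.1493-.019*.6124,.100-.019*.7071,120,-45)
E
```

```text
t 13.15 pos [ 0.5347 -0.1605  0.0842] rpy [-179.9   44.8  120.1] F [ 0.6  0.5 -0.4] w 0.035 q [0.1, 0.71, -0.43, 2.24, 1.67, 1.01, -1.21] 
 shift [-2.3  0.7 -1.1] turn [-0.01 -0.04  0.01] | shift in target axes [-2.3  0.7 -1.1]
```

Request:
carry_out(targets=[[0,0,0,0,0,0,255],[0,0,0,0,0,0,255],[0,0,0,0,0,0,255],[0,0,0,0,0,0,255],[0,0,0,0,0,0,255]], force=60)

```text
clock: 13.57
position: [0.5349, -0.1605, 0.0838]
tool_rot: [-3.139, 0.782, 2.097]
force: [0.4, 1.7, 6.8]
grip_width: 0.0079
```

```bash
python3 - <<'E'
from h import *
s=go(.529+.019*.3536,-.1493-.019*.6124,.100-.019*.7071,120,-45)
E
```

```text
t 13.57 pos [ 0.5349 -0.1605  0.0838] rpy [-179.9   44.8  120.2] F [0.4 1.7 6.8] w 0.0079 q [0.1, 0.71, -0.43, 2.24, 1.67, 1.01, -1.21] 
 shift [-2.5  0.5 -1.4] turn [-0.   -0.03  0.02] | shift in target axes [-2.5  0.5 -1.4]
```

Request:
carry_out(targets=[[-7,0,-7,0,0,0,255],[-14,0,-14,0,0,0,255],[-15,0,-15,0,0,0,255],[-15,0,-15,0,0,0,255],[-15,0,-15,0,0,0,255]])

```text
clock: 13.98
position: [0.5345, -0.1607, 0.1773]
tool_rot: [-3.137, 0.78, 2.099]
force: [0.0, 0.9, -0.8]
grip_width: 0.008
```

Request:
carry_out(targets=[[-15,0,-15,0,0,0,255],[-15,0,-15,0,0,0,255],[-12,0,-12,0,0,0,255],[0,0,0,0,0,0,255],[0,0,0,0,0,0,255]])

```text
clock: 14.4
position: [0.5351, -0.1611, 0.2366]
tool_rot: [-3.14, 0.782, 2.096]
force: [0.1, -0.1, -1.8]
grip_width: 0.0078
```

```bash
python3 - <<'E'
from h import *
import numpy as np
# grasp point at bore, high: G z = .10+.15
yaw=150
d=R.from_euler("xyz",[180,45,yaw],degrees=True).apply([0,0,1])
s=go(*(np.array([.6107,.1344,.250])+.019*d),yaw,-45)
Rm=R.from_euler("xyz",s["tool_rot"]);print("grasp pt",(s["position"]-.019*Rm.apply([0,0,1])).round(4))
for n in("scene","wrist"):
    f=bot.grab_frame(n);np.savez(f"pics/{n}4.npz",T=wristT(s,f) if n=="wrist" else f["cam_to_world"],**f);save(n+"4",f["color"])
E
```

```text
t 14.4 pos [ 0.5351 -0.1611  0.2366] rpy [-179.9   44.8  120.1] F [ 0.1 -0.1 -1.8] w 0.0078 q [0.16, 0.38, -0.48, 2.18, 1.31, 0.97, -0.75] 
 shift [ 146.3  220.  -145.6] turn [-3.53 -0.04 -3.53] | shift in target axes [ 48.7 293.7 -48.7]
grasp pt [ 0.5284 -0.1495  0.2501]
```

View pics/scene4.png

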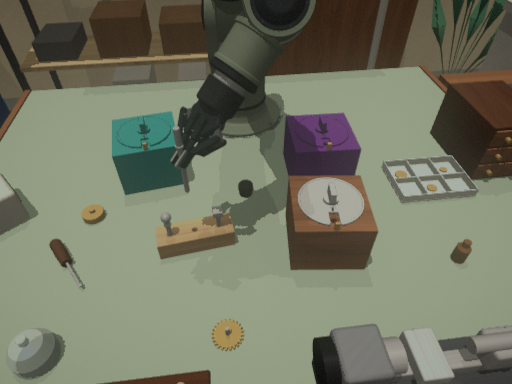

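The punch is held upright in the hand (shank running to (187,188)), and the other two punches are in place. I'll measure the tip and the lean.

```bash
python3 - <<'E'
from h import *
f=dict(np.load("pics/scene4.npz"));P=cloud(f);cam=f["T"][:3,3]
m=(np.hypot(P[...,0]-.529,P[...,1]+.149)<.02)&(P[...,2]>.15)&(P[...,2]<.228)
q=P[m];print(len(q),q[:,2].min().round(4))
v=q[:,:2]-cam[:2];q2=q.copy();q2[:,:2]+=v/np.linalg.norm(v,axis=1)[:,None]*.004
for lo,hi in((.155,.175),(.175,.19),(.19,.205),(.205,.228)):
    k=q2[(q2[:,2]>lo)&(q2[:,2]<hi)];print(lo,len(k),np.median(k,0).round(4) if len(k) else"")
s=q2[q2[:,2]<.21];print("slope dx/dz,dy/dz",np.polyfit(s[:,2],s[:,0],1)[0].round(3),np.polyfit(s[:,2],s[:,1],1)[0].round(3))
import sim
q=bot.observe()["qpos"]
E
```

```text
116 0.1648
0.155 14 [ 0.5287 -0.1499  0.1706]
0.175 28 [ 0.5289 -0.1501  0.1816]
0.19 33 [ 0.5288 -0.1503  0.198 ]
0.205 41 [ 0.5292 -0.1501  0.2163]
slope dx/dz,dy/dz 0.007 -0.01
```

The punch is within 1° of vertical and centred under the grasp point. I'll turn 30° and carry it over to the bore.

Request:
carry_out(targets=[[0,0,0,-0.7,0,-0.7,255],[0,0,0,-0.7,0,-0.7,255],[0,0,0,-0.7,0,-0.7,255],[0,0,0,-0.7,0,-0.7,255],[0,0,0,-0.7,0,-0.7,255]])

```text
clock: 14.92
position: [0.5339, -0.1603, 0.2343]
tool_rot: [-3.14, 0.777, 2.621]
force: [2.2, -0.4, -0.4]
grip_width: 0.0084
```

Request:
carry_out(targets=[[5,30,-5,0,0,0,255],[5,30,-5,0,0,0,255],[5,30,-5,0,0,0,255],[5,30,-5,0,0,0,255],[5,30,-5,0,0,0,255]])

```text
clock: 15.33
position: [0.5797, -0.0125, 0.2348]
tool_rot: [-3.14, 0.778, 2.614]
force: [0.8, -0.3, -1.8]
grip_width: 0.0084
```

Request:
carry_out(targets=[[5,30,-5,0,0,0,255],[5,30,-5,0,0,0,255],[5,30,-5,0,0,0,255],[5,30,-5,0,0,0,255],[3,20,-3,0,0,0,255]])

```text
clock: 15.75
position: [0.6225, 0.1267, 0.2345]
tool_rot: [-3.141, 0.778, 2.616]
force: [-0.6, -0.1, -0.6]
grip_width: 0.008
```

Request:
carry_out(targets=[[0,0,0,0,0,0,255],[0,0,0,0,0,0,255],[0,0,0,0,0,0,255]])

```text
clock: 16.0
position: [0.6221, 0.1229, 0.2349]
tool_rot: [-3.139, 0.779, 2.615]
force: [0.5, -0.1, -1.4]
grip_width: 0.0081
```

```bash
cat >> h.py <<'E'
def gp(x,y,z,phi,tilt):
    d=R.from_euler("xyz",[180,-tilt,phi],degrees=True).apply([0,0,1])
    s=go(*(np.array([x,y,z])+.019*d),phi,tilt)
    Rm=R.from_euler("xyz",s["tool_rot"]);print("grasp pt",(s["position"]-.019*Rm.apply([0,0,1])).round(4));return s
E
python3 - <<'E'
from h import *
s=gp(.6107,.1344,.250,150,-45)
E
```

```text
t 16.0 pos [0.6221 0.1229 0.2349] rpy [-179.9   44.6  149.8] F [ 0.5 -0.1 -1.4] w 0.0081 q [-0.15, 0.5, -0.63, 2.02, 1.39, 1.03, -0.64] 
 shift [ 0.4  4.3 -2.7] turn [-0.05 -0.06 -0.02] | shift in target axes [ 0.4  4.3 -2.7]
grasp pt [0.6106 0.1296 0.2485]
```

Request:
carry_out(targets=[[0.4,4.3,-1,-0.05,-0.05,-0.02,255],[5,0,5,0,0,0,255],[0,0,0,0,0,0,255],[0,0,0,0,0,0,255]])

```text
clock: 16.33
position: [0.6237, 0.1272, 0.229]
tool_rot: [3.14, 0.785, 2.617]
force: [-0.4, 0.1, -0.8]
grip_width: 0.008
```

```bash
python3 - <<'E'
from h import *
s=gp(.6107,.1344,.230,150,-45)
f=bot.grab_frame("scene");P=cloud(f);T=np.array(f["cam_to_world"]);cam=T[:3,3]
m=(np.hypot(P[...,0]-.6107,P[...,1]-.1344)<.02)&(P[...,2]>.148)&(P[...,2]<.215)
q=P[m].copy();v=q[:,:2]-cam[:2];q[:,:2]+=v/np.linalg.norm(v,axis=1)[:,None]*.004
for lo,hi in((.14,.165),(.165,.18),(.18,.195),(.195,.215)):
    k=q[(q[:,2]>lo)&(q[:,2]<hi)];print(lo,len(k),np.median(k,0).round(4) if len(k) else"")
print("zmin",q[:,2].min().round(4))
c=np.linalg.inv(T)@[.6107,.1344,.13,1];print("bore px",(f["K"]@(c[:3]/c[2])).round(1))
save("s5",cv2.resize(f["color"][150:250,270:390],(720,600),interpolation=2))
E
```

```text
t 16.33 pos [0.6237 0.1272 0.229 ] rpy [179.9  45.  149.9] F [-0.4  0.1 -0.8] w 0.008 q [-0.16, 0.51, -0.63, 2.02, 1.41, 1.03, -0.66] 
 shift [ 9.8 -0.3  7.8] turn [ 0.01 -0.   -0.01] | shift in target axes [ 9.8 -0.3  7.8]
grasp pt [0.6121 0.1339 0.2424]
0.14 14 [0.6129 0.1326 0.1622]
0.165 28 [0.6136 0.1332 0.1731]
0.18 34 [0.6134 0.1334 0.1883]
0.195 42 [0.6134 0.133  0.2057]
zmin 0.158
bore px [333.9 219.4   1. ]
```

View pics/s5.png

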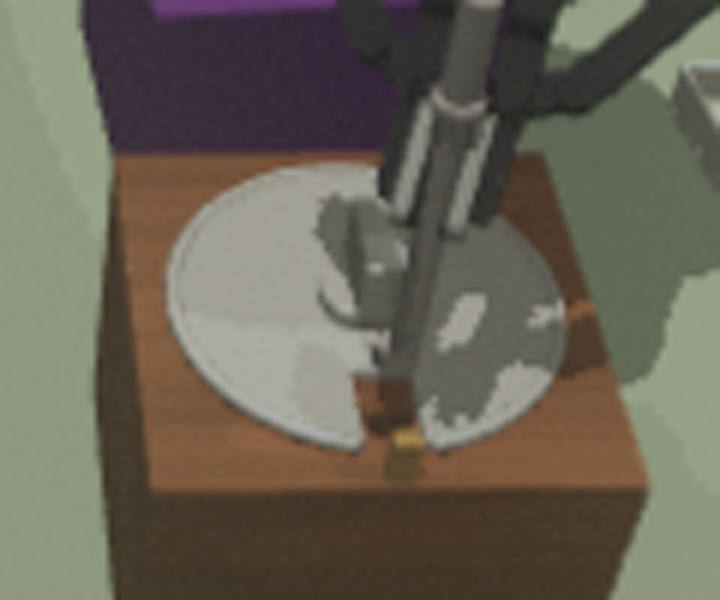

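The tip is just inboard of the bore, as expected, and clear. I'll correct about 1.5 mm and lower it into the mouth.

Request:
carry_out(targets=[[5,-0.3,3,0,0,0,255],[4.8,0,4.8,0,0,0,255],[0,0,0,0,0,0,255],[3,0,3,0,0,0,255],[3,0,3,0,0,0,255]])

```text
clock: 16.8
position: [0.6226, 0.1282, 0.2083]
tool_rot: [3.138, 0.785, 2.616]
force: [0.0, 0.4, -1.9]
grip_width: 0.0082
```

Request:
carry_out(targets=[[3,0,3,0,0,0,255],[3,0,3,0,0,0,255],[3,0,3,0,0,0,255],[3,0,3,0,0,0,255],[0,0,0,0,0,0,255]])

```text
clock: 17.22
position: [0.6222, 0.1281, 0.1905]
tool_rot: [3.14, 0.784, 2.617]
force: [-1.4, 0.1, -1.0]
grip_width: 0.0086
```

```bash
python3 - <<'E'
from h import *
s=gp(.6107,.1344,.164,150,-45)
E
```

```text
t 17.22 pos [0.6222 0.1281 0.1905] rpy [179.9  44.9 150. ] F [-1.4  0.1 -1. ] w 0.0086 q [-0.18, 0.58, -0.61, 2.05, 1.49, 1.03, -0.77] 
 shift [28.  -0.4 28.5] turn [ 0.01 -0.01 -0.  ] | shift in target axes [28.  -0.3 28.5]
grasp pt [0.6106 0.1348 0.2039]
```

It has entered with no side force. Continue down to the brake.

Request:
carry_out(targets=[[4,0,4,0,0,0,255],[4,0,4,0,0,0,255],[4,0,4,0,0,0,255],[4,0,4,0,0,0,255],[4,0,4,0,0,0,255]])

```text
clock: 17.63
position: [0.6225, 0.1282, 0.1626]
tool_rot: [3.139, 0.785, 2.617]
force: [-3.6, -0.3, 1.2]
grip_width: 0.0078
```

Request:
carry_out(targets=[[3,0,3,0,0,0,255],[2,0,2,0,0,0,255],[0,0,0,0,0,0,255],[1,0,1,0,0,0,255],[1,0,1,0,0,0,255]])

```text
clock: 18.05
position: [0.6226, 0.1282, 0.1536]
tool_rot: [3.139, 0.786, 2.616]
force: [-6.2, -1.1, 2.6]
grip_width: 0.0082
```

```bash
python3 - <<'E'
from h import *
s=gp(.6107,.1344,.164,150,-45)
E
```

```text
t 18.05 pos [0.6226 0.1282 0.1536] rpy [179.8  45.  149.9] F [-6.2 -1.1  2.6] w 0.0082 q [-0.2, 0.65, -0.59, 2.06, 1.57, 1.04, -0.86] 
 shift [ 2.1 -0.6  2.2] turn [ 0.02  0.   -0.01] | shift in target axes [ 2.1 -0.6  2.2]
grasp pt [0.611  0.1349 0.1671]
```

Request:
carry_out(targets=[[1.4,0,0.4,0,0,0,255],[1,0,1,0,0,0,255],[0.7,0,0.7,0,0,0,255],[0,0,0,0,0,0,255],[0,0,0,0,0,0,255]])

```text
clock: 18.47
position: [0.6221, 0.1287, 0.1497]
tool_rot: [3.139, 0.785, 2.616]
force: [-1.1, 0.2, -2.1]
grip_width: 0.0084
```

```bash
python3 - <<'E'
from h import *
s=gp(.6107,.1344,.162,150,-45)
E
```

```text
t 18.47 pos [0.6221 0.1287 0.1497] rpy [179.8  45.  149.9] F [-1.1  0.2 -2.1] w 0.0084 q [-0.2, 0.66, -0.59, 2.07, 1.57, 1.04, -0.87] 
 shift [ 0.3 -0.7  1.3] turn [ 0.02 -0.   -0.01] | shift in target axes [ 0.3 -0.7  1.3]
grasp pt [0.6104 0.1353 0.1631]
```

Request:
carry_out(targets=[[0.7,-0.5,1,0,0,0,255],[1,0,1,0,0,0,255],[0.7,0,0.7,0,0,0,255],[0,0,0,0,0,0,255],[0,0,0,0,0,0,255]])

```text
clock: 18.88
position: [0.6222, 0.1282, 0.1464]
tool_rot: [3.138, 0.786, 2.616]
force: [-1.1, -0.4, 3.6]
grip_width: 0.0084
```

The force rose about 5.5 N, so it has met the brake. Release, and back out along the tool axis.

Request:
carry_out(targets=[[0,0,0,0,0,0,150],[0,0,0,0,0,0,150],[0,0,0,0,0,0,150],[0,0,0,0,0,0,150],[0,0,0,0,0,0,150]])

```text
clock: 19.3
position: [0.6219, 0.1281, 0.1461]
tool_rot: [3.139, 0.785, 2.616]
force: [-0.4, 0.0, 0.1]
grip_width: 0.035
```

Request:
carry_out(targets=[[0,0,-15,0,0,0,150],[0,0,-25,0,0,0,150],[0,0,-30,0,0,0,150],[0,0,-35,0,0,0,150],[-15,0,-30,0,0,0,150]])

```text
clock: 19.72
position: [0.5458, 0.1718, 0.2519]
tool_rot: [3.141, 0.783, 2.621]
force: [0.9, 1.1, 0.1]
grip_width: 0.0352
```

```bash
python3 - <<'E'
from h import *
s=go(.6107,.1344,.30,150,0)
f=bot.grab_frame("scene");np.savez("pics/s6.npz",**f);P=cloud(f);cam=np.array(f["cam_to_world"])[:3,3]
m=(np.hypot(P[...,0]-.6107,P[...,1]-.1344)<.02)&(P[...,2]>.14)&(P[...,2]<.25)
q=P[m].copy();v=q[:,:2]-cam[:2];q[:,:2]+=v/np.linalg.norm(v,axis=1)[:,None]*.004
for lo,hi in((.14,.16),(.16,.18),(.19,.21),(.21,.25)):
    k=q[(q[:,2]>lo)&(q[:,2]<hi)];print(lo,len(k),np.median(k,0).round(4) if len(k) else"")
print("zmax",q[:,2].max().round(4))
E
```

```text
t 19.72 pos [0.5458 0.1718 0.2519] rpy [180.   44.9 150.2] F [0.9 1.1 0.1] w 0.0352 q [-0.26, 0.43, -0.71, 2.09, 1.29, 1.12, -0.73] 
 shift [-87.1  -0.2  18.7] turn [0.01 7.48 0.03] | shift in target axes [-74.9   0.1 -48.1]
0.14 42 [0.6091 0.1347 0.15  ]
0.16 41 [0.6084 0.1341 0.1705]
0.19 62 [0.6079 0.1341 0.1979]
0.21 69 [0.6069 0.1354 0.2221]
zmax 0.2289
```

The punch stands in the bore with its top at z 0.2285, so the tip is about 55.5 mm down, leaning about 1.7°. Next I'll bring the tool upright with the jaws across the slot.

Request:
carry_out(targets=[[-4,0,-4,0,0.94,0,150],[-4,0,-4,0,0.94,0,150],[-4,0,-4,0,0.94,0,150],[-4,0,-4,0,0.94,0,150],[0,0,-6,0,0.94,0,150]])

```text
clock: 20.18
position: [0.5498, 0.1698, 0.2815]
tool_rot: [3.137, 0.29, 2.618]
force: [-0.6, 0.1, -1.9]
grip_width: 0.0352
```

Request:
carry_out(targets=[[0,0,-6,0,0.94,0,150],[0,0,-6,0,0.94,0,150],[0,0,-6,0,0.94,0,150],[0,0,0,0,0,-0.96,150],[0,0,0,0,0,-0.96,150]])

```text
clock: 20.6
position: [0.5472, 0.1703, 0.2974]
tool_rot: [3.139, -0.003, 2.821]
force: [-0.6, 0.5, -0.4]
grip_width: 0.0352
```

Request:
carry_out(targets=[[0,0,0,0,0,-0.96,150],[0,0,0,0,0,-0.96,150],[0,0,0,0,0,0,150],[0,0,0,0,0,0,150]])

```text
clock: 20.93
position: [0.5462, 0.1712, 0.2975]
tool_rot: [3.139, -0.002, 3.017]
force: [-0.5, -0.1, 0.0]
grip_width: 0.0351
```

```bash
python3 - <<'E'
from h import *
s=gp(.6075,.135,.29,173.3,0)
f=bot.grab_frame("top");P=cloud(f);z=P[...,2]
m=(z>.215)&(z<.24)&(np.hypot(P[...,0]-.608,P[...,1]-.135)<.015);print("top view head",m.sum(),P[m].mean(0).round(4) if m.any() else "")
f=bot.grab_frame("scene");P=cloud(f);z=P[...,2]
m=(z>.222)&(z<.24)&(np.hypot(P[...,0]-.608,P[...,1]-.135)<.015);print("scene",m.sum(),P[m].mean(0).round(4) if m.any() else "",z[m].max())
E
```

```text
t 20.93 pos [0.5462 0.1712 0.2975] rpy [ 1.798e+02 -1.000e-01  1.729e+02] F [-0.5 -0.1  0. ] w 0.0351 q [0.27, 0.53, -0.99, 1.63, 0.46, 1.24, 0.63] 
 shift [-65.3 -28.4  26.3] turn [ 0.03 -0.01 -0.07] | shift in target axes [-65.1 -28.8  26.5]
grasp pt [0.5462 0.1712 0.3165]
top view head 36 [0.6052 0.1337 0.2255]
scene 34 [0.6074 0.1343 0.2262] 0.2293526282646769
```

Request:
carry_out(targets=[[-32,-14.5,0,0.03,0,-0.07,150],[-32,-14.5,0,0,0,0,150],[0,0,0,0,0,0,150],[0,0,15,0,0,0,150],[0,0,0,0,0,0,150]])

```text
clock: 21.45
position: [0.6059, 0.1346, 0.2805]
tool_rot: [-3.14, -0.003, 3.025]
force: [-1.2, -0.3, 0.4]
grip_width: 0.0356
```

```bash
python3 - <<'E'
from h import *
s=gp(.606,.1342,.2195,173.3,0)
E
```

```text
t 21.45 pos [0.6059 0.1346 0.2805] rpy [-179.9   -0.2  173.3] F [-1.2 -0.3  0.4] w 0.0356 q [0.28, 0.62, -0.95, 1.52, 0.52, 1.27, 0.72] 
 shift [-0.4 -0.3 80. ] turn [-0.01 -0.03  0.01] | shift in target axes [-0.2 -0.4 80. ]
grasp pt [0.6059 0.1346 0.2995]
```

Request:
carry_out(targets=[[0,-0.3,22,0,0,0,150],[0,0,22,0,0,0,150],[0,0,20,0,0,0,150],[0,0,12,0,0,0,150],[0,0,4,0,0,0,150]])

```text
clock: 21.87
position: [0.6056, 0.1347, 0.2012]
tool_rot: [-3.14, -0.003, 3.027]
force: [-0.0, 0.2, -0.4]
grip_width: 0.0352
```

Request:
carry_out(targets=[[0,0,0,0,0,0,150],[0,0,0,0,0,0,150],[0,0,0,0,0,0,255],[0,0,0,0,0,0,255],[0,0,0,0,0,0,255]])

```text
clock: 22.28
position: [0.6066, 0.135, 0.2035]
tool_rot: [3.142, 0.0, 3.028]
force: [-0.0, 0.1, 5.7]
grip_width: 0.0099
```

Request:
carry_out(targets=[[0,0,0,0,0,0,255],[0,0,0,0,0,0,255],[0,0,0,0,0,0,255],[0,0,0,0,0,0,255]])

```text
clock: 22.62
position: [0.6063, 0.135, 0.2028]
tool_rot: [-3.142, -0.001, 3.028]
force: [0.0, 0.3, 4.9]
grip_width: 0.0095
```

```bash
python3 - <<'E'
from h import *
s=gp(.6107,.1344,.163,173.3,0)
E
```

```text
t 22.62 pos [0.6063 0.135  0.2028] rpy [-180.    -0.   173.5] F [0.  0.3 4.9] w 0.0095 q [0.26, 0.7, -0.91, 1.61, 0.59, 1.14, 0.66] 
 shift [-4.4 -0.1 58.8] turn [-0.   -0.01  0.03] | shift in target axes [-4.4 -0.1 58.8]
grasp pt [0.6064 0.135  0.2218]
```

Request:
carry_out(targets=[[-0.4,0,4,0,0,0,255],[-0.4,0,4,0,0,0,255],[-0.4,0,4,0,0,0,255],[-0.4,0,4,0,0,0,255],[-0.4,0,4,0,0,0,255]])

```text
clock: 23.03
position: [0.6081, 0.1347, 0.1822]
tool_rot: [-3.141, -0.001, 3.028]
force: [-0.9, 1.4, 4.3]
grip_width: 0.0099
```

Request:
carry_out(targets=[[-0.3,0,4,0,0,0,255],[-0.3,0,4,0,0,0,255],[-0.3,0,4,0,0,0,255],[-0.3,0,4,0,0,0,255],[-0.3,0,4,0,0,0,255]])

```text
clock: 23.45
position: [0.6095, 0.1345, 0.1621]
tool_rot: [-3.141, -0.001, 3.028]
force: [-2.1, -0.1, 4.7]
grip_width: 0.0099
```

```bash
python3 - <<'E'
from h import *
s=gp(.6107,.1344,.163,173.3,0)
E
```

```text
t 23.45 pos [0.6095 0.1345 0.1621] rpy [-1.800e+02 -1.000e-01  1.735e+02] F [-2.1 -0.1  4.7] w 0.0099 q [0.24, 0.74, -0.88, 1.63, 0.63, 1.07, 0.64] 
 shift [-1.2  0.  18.1] turn [-0.   -0.01  0.03] | shift in target axes [-1.2  0.  18.1]
grasp pt [0.6096 0.1345 0.1811]
```

Request:
carry_out(targets=[[-0.3,0,4,0,0,0,255],[-0.3,0,4,0,0,0,255],[-0.3,0,4,0,0,0,255],[0,0,2,0,0,0,255],[0,0,1.5,0,0,0,255]])

```text
clock: 23.87
position: [0.6107, 0.1345, 0.1487]
tool_rot: [-3.141, -0.0, 3.028]
force: [-17.4, -7.9, 55.5]
grip_width: 0.0099
```

Request:
carry_out(targets=[[0,0,1,0,0,0,255],[0,0,1,0,0,0,255]])

```text
clock: 24.03
position: [0.6109, 0.1346, 0.1484]
tool_rot: [-3.14, 0.001, 3.028]
force: [-23.6, -11.3, 74.9]
grip_width: 0.0098
```

The force rose sharply at the expected height. I'll ease off, release and lift partway, then check.

Request:
carry_out(targets=[[0,0,-3,0,0,0,255],[0,0,-1.5,0,0,0,255],[0,0,0,0,0,0,150],[0,0,0,0,0,0,150],[0,0,0,0,0,0,150]])

```text
clock: 24.45
position: [0.6105, 0.1341, 0.149]
tool_rot: [-3.141, -0.001, 3.028]
force: [0.6, 0.2, -0.3]
grip_width: 0.0351
```

Request:
carry_out(targets=[[0,0,0,0,0,0,150],[0,0,-20,0,0,0,150],[0,0,-30,0,0,0,150],[0,0,-35,0,0,0,150],[0,0,-15,0,0,0,150]])

```text
clock: 24.87
position: [0.6114, 0.1351, 0.2532]
tool_rot: [3.14, 0.002, 3.028]
force: [0.4, 0.2, 0.8]
grip_width: 0.035
```

```bash
cat > chk.py <<'E'
from h import *
s=gp(.6107,.1344,.163,173.3,0)
f=bot.grab_frame("scene");np.savez("pics/s7.npz",**f);P=cloud(f);cam=np.array(f["cam_to_world"])[:3,3]
m=(np.hypot(P[...,0]-.6107,P[...,1]-.1344)<.016)&(P[...,2]>.138)&(P[...,2]<.2)
q=P[m].copy();v=q[:,:2]-cam[:2];q[:,:2]+=v/np.linalg.norm(v,axis=1)[:,None]*.005
for lo,hi in((.138,.148),(.148,.156),(.156,.164),(.164,.2)):
    k=q[(q[:,2]>lo)&(q[:,2]<hi)];print(lo,len(k),np.median(k,0).round(4) if len(k) else"")
k=q[q[:,2]>.164];print("zmax",np.sort(q[:,2])[-8:].round(4))
save("s7",cv2.resize(f["color"][150:250,270:390],(720,600),interpolation=2))
f=bot.grab_frame("top");P=cloud(f);z=P[...,2]
m=(z>.16)&(z<.19)&(np.hypot(P[...,0]-.6107,P[...,1]-.1344)<.012);print("top head",m.sum(),np.median(P[m],0).round(4) if m.any() else "")
E
python3 chk.py
```

```text
t 24.87 pos [0.6114 0.1351 0.2532] rpy [1.799e+02 1.000e-01 1.735e+02] F [0.4 0.2 0.8] w 0.035 q [0.27, 0.65, -0.94, 1.54, 0.55, 1.22, 0.71] 
 shift [  0.8  -0.9 109.2] turn [0.01 0.02 0.03] | shift in target axes [  0.6  -0.8 109.2]
grasp pt [0.6113 0.1351 0.2722]
0.138 22 [0.6097 0.1336 0.142 ]
0.148 18 [0.6104 0.1337 0.1515]
0.156 17 [0.6099 0.1339 0.1587]
0.164 43 [0.6083 0.1352 0.1712]
zmax [0.1733 0.1733 0.1735 0.1736 0.1736 0.1737 0.1738 0.1738]
top head 0
```

View pics/s7.png

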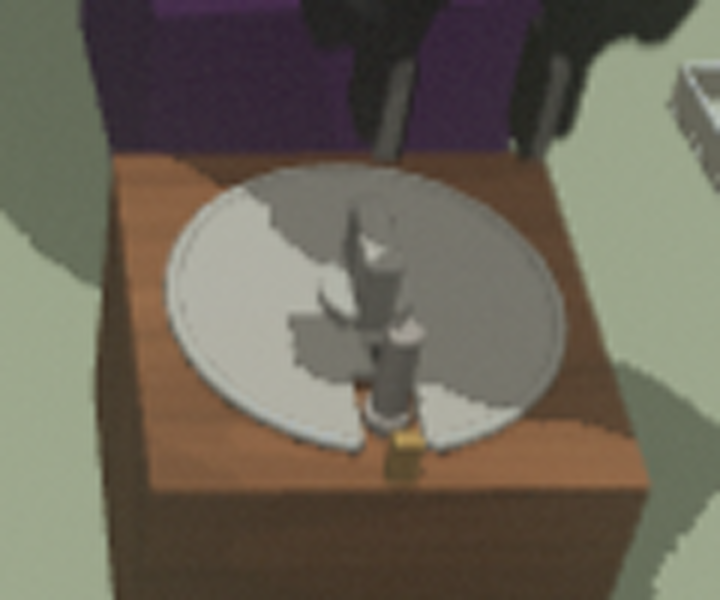

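The collar sits on the block in the slot beside the fin, and the head stands upright and free at about (400,330) in the crop. One last numeric check, then I'll hand it in if it agrees.

```bash
python3 - <<'E'
from h import *
f=dict(np.load("pics/s7.npz"));P=cloud(f);P0=cloud(dict(np.load("pics/scene0.npz")))
z=P[...,2]
m=(z>.1695)&(z<.176)&(np.hypot(P[...,0]-.6107,P[...,1]-.1344)<.01);print("head top",m.sum(),P[m].mean(0).round(4))
m=(z>.150)&(z<.172)&(np.hypot(P[...,0]-.561,P[...,1]-.140)<.026);r=cv2.minAreaRect(P[m][:,:2].astype(np.float32)*1000);print("bar",m.sum(),r)
for n,(u0,u1,v0,v1),zl in(("ball",(158,178,208,232),.075),("square",(208,228,203,225),.075),("loupe",(235,257,178,198),.015),("wheel",(210,246,315,350),.004)):
    a=[c[v0:v1,u0:u1][(c[v0:v1,u0:u1,2]>zl)&(c[v0:v1,u0:u1,2]<.115)] for c in(P0,P)];print(n,[(len(x),np.median(x,0).round(3).tolist()) for x in a])
m=np.median(P[...,2][0:0]) if 0 else None
i=(z>.155)&(z<.17)&(np.hypot(P[...,0]-.529,P[...,1]+.149)<.02);print("rack mid leftover",i.sum())
s=bot.observe();print(s["position"].round(3),s["grip_width"],s["force"].round(1))
E
```

```text
head top 31 [0.6116 0.1334 0.1722]
bar 136 ((562.5993041992188, 139.67071533203125), (12.69277286529541, 34.72406005859375), 83.61396026611328)
ball [(117, [0.54, -0.203, 0.103]), (117, [0.54, -0.203, 0.103])]
square [(117, [0.529, -0.095, 0.095]), (116, [0.529, -0.095, 0.095])]
loupe [(182, [0.393, -0.02, 0.032]), (182, [0.392, -0.02, 0.032])]
wheel [(681, [0.76, -0.094, 0.006]), (670, [0.76, -0.094, 0.006])]
rack mid leftover 0
[0.612 0.135 0.252] 0.035161788134516606 [-0.3  0.4  0.3]
```

All good: head top at 0.1722 (home is 0.172), cover aligned, nothing else moved.

```bash
python3 -c "
from h import bot
print(bot.job_done())"
```

```text
the job is handed in; nothing more can be done
None
```

The job is handed in: the long punch is fully home in the empty bore, upright and released, with the cover's opening over it. No verdict was reported. It finished at about 25 s of the 64 s allowed.

**What I did:**
- **Cover:** I turned it about 36° by its bar grip. The bore then showed in the slot where predicted.
- **Shank grip:** I took the punch out of the rack by its shank with the tool tilted 45°, because pointing straight down the punch would have hit the gripper body. I lowered it until the force rose by about 5.5 N at the brake, roughly 56 mm down, and let go.
- **Head grip:** I took hold again by the head with the tool upright and pushed until the collar seated, where the wrist force rose to about 75 N. I then released and lifted clear.

**Last checks:**
- **Punch:** The head top is at z 0.1722 (home is 0.172) and at (0.6116, 0.1334), about 1.3 mm from my estimate of the bore axis. It shows no visible lean.
- **Cover:** The bar is at -6.4°, against -6.7° for the block.
- **Other parts:** The other two punches, the loupe and the wheel have not moved by more than about 1 mm.
- **Robot:** It touches nothing.

**What failed or disagreed:**
- My first lean direction at the rack ran into joint limits. I backed out without contact and used another.
- The last top-camera check gave no reading of the punch head, so the final height comes from the scene camera alone.
- The grip stopped about 2 mm higher than I had predicted from the earlier reading. The head-top measurement says the punch is home.

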